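# Pinch-test the bench dogs and set the sound one

### The job

Of the three spare bench dogs standing in the rack, only one still has a firm leaf spring; the other two look the same, but their leaves collapse flat under a light pinch. Find the sound one by feel and ease it, without forcing the board, into the empty hole of the planing board so that its own spring holds it upright with its top level with the dog in the other hole; put the two tired dogs in the scrap tray. Leave the hand plane and the hole saw where they are.

Things in the scene. Friction and masses are not known exactly. Their poses are not given: they have to be found in the camera images.
- dog_a: light wooden bench dog, one of three alike, 0.12 kg: square shank 24 x 24 x 60 mm, upright in the rack. Origin: centre of its foot; z up the shank. On its +x side a steel leaf spring, 13 mm wide, bows out 6 mm between 4 and 34 mm above the foot, fullest at 17 to 27 mm, so it measures 30 mm there. The -x side has brown leather near the top. From 35 mm up it is a plain 24 mm square.
- dog_b: as dog_a. Pinched with 20 N across shank and leaf (along x), a sound leaf yields 2 to 3 mm (about 27.5 mm left): it starts to yield at 8 N, takes 6 N for each mm more and is flat at about 42 N. A tired leaf offers almost no resistance and lies flat on the shank at once (about 24.5 mm left).
- dog_c: as dog_a. Which of the three is sound is not told by name or place.
- dog_a_top (a point): centre of the top face of dog_a, 60 mm above its foot
- dog_a_mid (a point): middle of the shank of dog_a, 30 mm above its foot
- dog_b_top (a point): centre of the top face of dog_b, 60 mm above its foot
- dog_b_mid (a point): middle of the shank of dog_b, 30 mm above its foot
- dog_c_top (a point): centre of the top face of dog_c, 60 mm above its foot
- dog_c_mid (a point): middle of the shank of dog_c, 30 mm above its foot
- board: planing board: orange-brown slab 130 (x) x 190 (y) x 40 mm, brass screw heads in its corners, fixed to the bench. Origin: centre of its underside, on the bench; z up. Two holes go right through to the bench top, 100 mm apart along y; a dog stands fast in the +y hole, the -y hole is empty. Over 70 N of contact force on the board counts as forcing it.
- hole (a point): centre of the empty hole's mouth, on the board's top, 40 mm above the bench. The hole is 29.2 mm along the board's x, 27.5 mm along y, chamfered 3 mm. A dog goes in with its leaf along the board's x, either way; its shank then lies on the wall away from the leaf, its axis 2.6 mm off centre, the leaf pressed in 0.8 mm. A sound dog slides with 8 to 25 N and stays; a tired one drops to the bench.
- set_dog_top (a point): centre of the top face of the dog that is already set (a fixed part of the board), 32 mm above the board's top face and 72 mm above the bench; its foot hangs 12 mm above the bench
- rack: dark wooden bar 50 (x) x 190 (y) x 18 mm, fixed to the bench, with three pockets in a row along y, 62 mm apart, 29 (x) x 27 mm and 6 mm deep. Origin: centre of its underside. The dogs' feet stand on the pocket floors, 12 mm above the bench, and their leaves face the bar's +x side.
- tray: dark sheet-steel scrap tray 150 (x) x 228 (y) mm, fixed; floor 2 mm thick, rims about 24 mm high, the corner at +x, -y bent up to 53 mm. Origin: centre of its underside. A 50 x 95 x 28 mm wooden offcut at about (-38, -60) mm and a round 46 mm wooden plug at about (40, 80) mm lie in it and do not move; the rest of its floor is free.
- plane: hand plane with red handles, 236 x 47 x 104 mm, loose, lying at the front edge of the bench. Origin: centre of its sole. Leave it alone (not shifted over 30 mm).
- hole_saw: black hole saw standing on its teeth, 52 mm across and 74 mm high with its shaft, loose, beside the vice. Origin: centre of its underside. Leave it alone (not shifted over 30 mm).
There are look-alikes about, which are no part of the job. What is shaped like the dog_c but red is not meant.

How it is judged:
By the outcome, as a careful person would: the job done as asked, in the order asked, and still so for the second after the job is handed in, with the robot touching nothing.
It also fails if it takes over 61 s, if anything falls off the work surface, if the arm or the gripper's body presses on something with over 40 N, if the wrist force passes 120 N, or if a joint passes its speed limit or range.

### The arm

A 6-joint arm with a two-finger parallel gripper is mounted at the origin on a cart in front of the work surface, level with it; the furniture and walls round the work are solid. World frame = base frame: x ahead of the robot, y to its left, z up, the work surface at z = 0. Lengths are in mm, angles in rad, forces in N, time in s.
With the tool pointing down it reaches from about 350 to 775 mm from the base axis. Payload 7.3 kg.
Tool frame: the origin (TCP) lies at the very end of the fingers, on their centre line; the grasp point (between the pads) lies 19 mm behind it; z points along the fingers, x is the direction in which the jaws open and shut, and the axes are right-handed (so a half turn about z gives the same grasp; the last joint's range is limited). The gripper opens to 92 mm and grips with 3 to 60 N. Pads are 19 mm wide; open, the fingers measure 130 mm over their backs; the gripper's body (75 mm by 190 mm) begins 47 mm behind the grasp point.
Start: joints at [1.018, 0.342, 1.524, -0, 1.275, -0.146], TCP at [207.716, 482.181, 226.741] pointing down, gripper open.
Joint ranges: [-2.53, 2.53], [-0.77, 2.02], [0.04, 2.7], [-1, 4.14], [0.28, 2.66], [-3.11, 3.11]. Speed limits (rad/s): [2.57, 2.57, 3.14, 3.14, 3.14, 3.14].

### API

Orientations are given as [roll, pitch, yaw] about the fixed x, y, z axes, in that order (R = Rz(yaw) Ry(pitch) Rx(roll)).
In Python, from plant import bot, capture, camera_params gives the robot as it stands.
- The arm moves only by the shell command python3 -m jog 'ROWS' [OPENING]. ROWS is a JSON object of lists of equal length, an entry for each row: "xyz": the shift along the world's x, y, z as a fraction of full scale, a list of three; "angular": the turn, a rotation vector about the world's x, y, z as a fraction of full scale, a list of three. In form: {"xyz": [[x, y, z], ...], "angular": [[wx, wy, wz], ...]}. A call has 1 to 10 rows; each row shifts and turns the pose as measured when the row begins; what a row does not reach is not made up. Full scale, the value 1, is 2 cm for a shift and 6 degrees for a turn. A row lasts 1/10 s, in which the tool goes at most 50 mm and 8.59 degrees, less where a joint would pass 70% of its speed; a pose out of reach is approached as far as the arm can. A call with a number of a shift or a turn outside -1 to 1 is refused whole. A call with a gripper value outside its range is refused whole. OPENING is the closure, from -1 (fully open) to 1 (shut), set as the call begins (- or left out, the last holds). The fingers move at their own pace and stop on an object; the grip force is fixed at half the most. Time passes only in rows, so rows that do not move let the fingers close. It gives the time, the measured TCP pose, the force and the opening at its end, in the units of the state.
- bot.get_obs(): the state, without advancing time (a new reading comes with each control period).
- capture(name): name is "scene" or "side" or "wrist"; returns the picture (420x560x3 uint8, red, green, blue); there is no depth.
- camera_params(name): a dict with "fx", "fy", "cx", "cy" (pixels), "rvec" (rotation vector, rad) and "tvec" (3), from world to camera coordinates, as OpenCV has them. Camera axes: x right, y down, z forward; pixel columns grow to the right and rows downward; lengths in mm; the calibration is good to about 2 mm. A picture is of the moment at which its call begins: read the wrist's pose just before it. camera_params takes no time and is no camera call; for the wrist camera it gives the pose at the moment of the call.
- bot.close_job(): hands the job in, once; it reports no verdict.
The state is a dict: "time": time; "joint_positions": joint angles; "dq": joint speeds; "tau": joint torques, N m; "tool_pos": TCP position; "tcp_rot": TCP orientation; "contact_force": force on the tool from outside, world axes, zero at the start; "moment": the same for the moment, N m; "grip_width": finger opening in mm.
Only numpy, scipy, OpenCV 4.12 (cv2) and the standard library are available. Lean on these libraries where they do the work, as an engineer would, in place of code of your own. Each camera call takes 0.05 s, during which the arm holds its last target.

## Working session

There is one attempt and no reset: what is moved stays moved. The work goes in short steps, Python scripts to look and compute and a shell command to move; the robot and the scene stay as the last step left them, time stands still between calls to the robot, and variables do not carry over. Pictures are saved under pics/ and viewed, and the job is handed in when it is done.

```bash
ls; mkdir -p pics
python3 - <<'E'
from plant import bot,capture,camera_params
import cv2
print(bot.get_obs())
for n in ("scene","side","wrist"):
    print(n,camera_params(n))
    cv2.imwrite(f"pics/{n}0.png",cv2.cvtColor(capture(n),cv2.COLOR_RGB2BGR))
E
```

```text
pics
{'time': 0.0, 'joint_positions': array([ 1.01802215e+00,  3.42723635e-01,  1.52503219e+00, -9.22454161e-06,
        1.27535610e+00, -1.46020927e-01]), 'dq': array([-2.24418631e-04, -9.27779689e-04,  5.26747254e-04, -8.83768560e-05,
        1.43239904e-03,  5.00222156e-04]), 'tau': array([ 1.46660997e-03, -4.31223929e+01, -2.44227755e+01,  7.19343452e-02,
        5.56252396e-02, -1.28746851e-04]), 'tool_pos': array([207.48460117, 481.82313419, 226.03917745]), 'tcp_rot': array([-3.14138032e+00,  1.50438310e-03,  1.16404593e+00]), 'contact_force': array([-0.69393338, -0.04746575,  1.01783967]), 'moment': array([-0.02340988, -0.02927601,  0.00863546]), 'grip_width': 92.17900455415408}
scene {'fx': 384.3729772846127, 'fy': 384.3729772846127, 'cx': 274.9176983436333, 'cy': 209.5885384532777, 'rvec': array([ 0.84815782, -2.18607372,  1.42267174]), 'tvec': array([512.2437561 , 118.30107701, 930.35330959])}
side {'fx': 508.1274588006485, 'fy': 508.1274588006485, 'cx': 289.459207329468, 'cy': 204.3090326004983, 'rvec': array([ 1.96299974, -0.53364065,  0.34602726]), 'tvec': array([-299.34194531,  260.92401934,  668.77661209])}
wrist {'fx': 341.2277011630355, 'fy': 341.2277011630355, 'cx': 282.91066586595906, 'cy': 205.13064338324332, 'rvec': array([-2.43911607, -1.60816981, -0.20437198]), 'tvec': array([-524.03191153,  -32.92388244,  388.90480928])}
```

View pics/scene0.png

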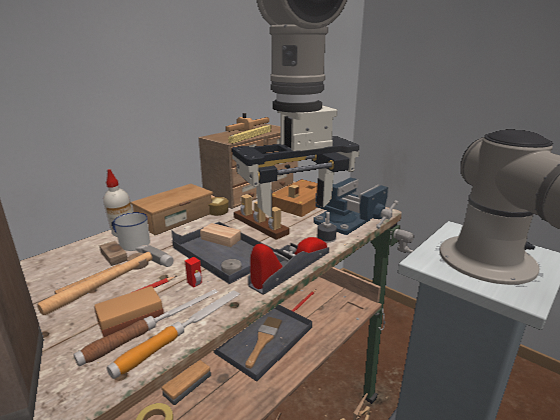

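View pics/side0.png

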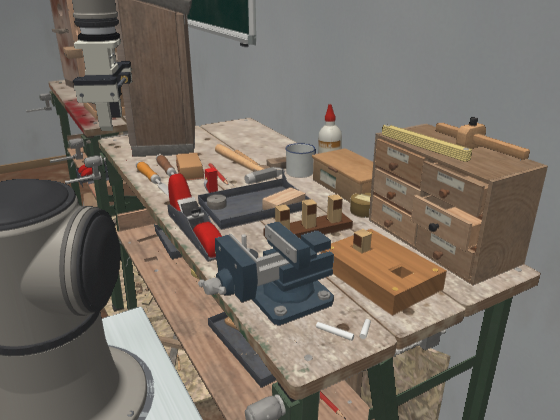

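View pics/wrist0.png

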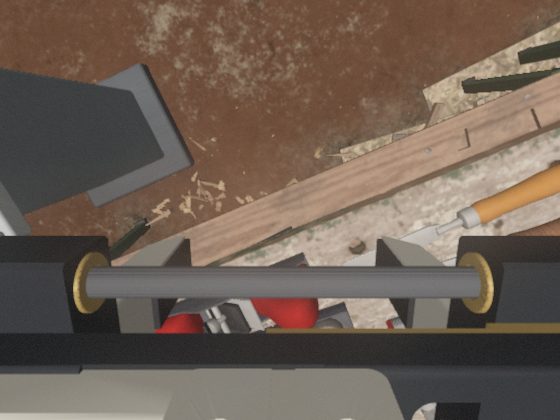

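The scene view shows the rack at about (262,220) with three dogs, the tray around (220,245), the board at (298,197) and the vice at right. The side view shows the dogs at about (283,214), (311,210) and (335,207), the board at (388,268) and its empty hole at about (402,272). The red can (193,272 in scene) is the look-alike. I'll enlarge both.

Run:
```python
import cv2
a=cv2.imread("pics/side0.png"); cv2.imwrite("pics/sideA.png",cv2.resize(a[180:310,255:455],None,fx=4,fy=4,interpolation=cv2.INTER_CUBIC))
cv2.imwrite("pics/sideB.png",cv2.resize(a[160:280,155:355],None,fx=4,fy=4,interpolation=cv2.INTER_CUBIC))
a=cv2.imread("pics/scene0.png"); cv2.imwrite("pics/sceneA.png",cv2.resize(a[160:300,160:360],None,fx=4,fy=4,interpolation=cv2.INTER_CUBIC))
```

```text
(no output)
```

View pics/sideA.png

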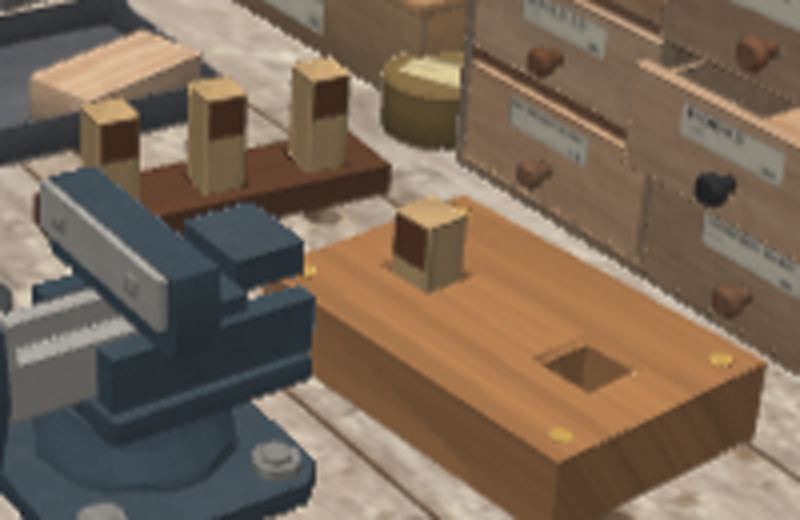

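View pics/sideB.png

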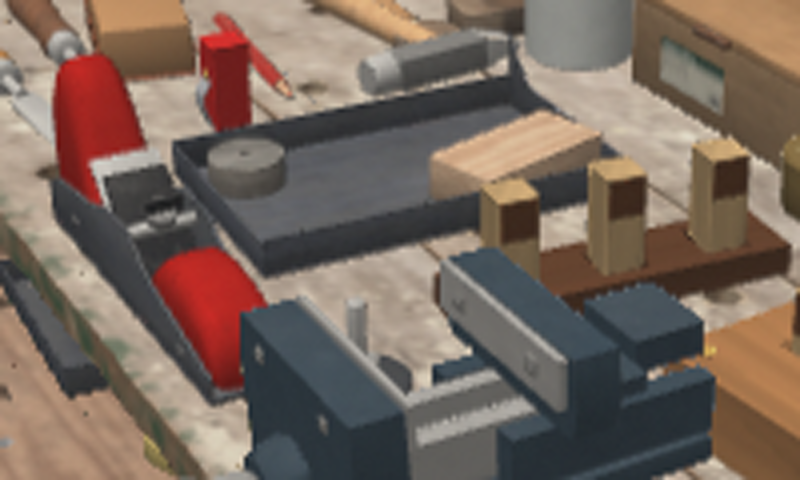

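View pics/sceneA.png

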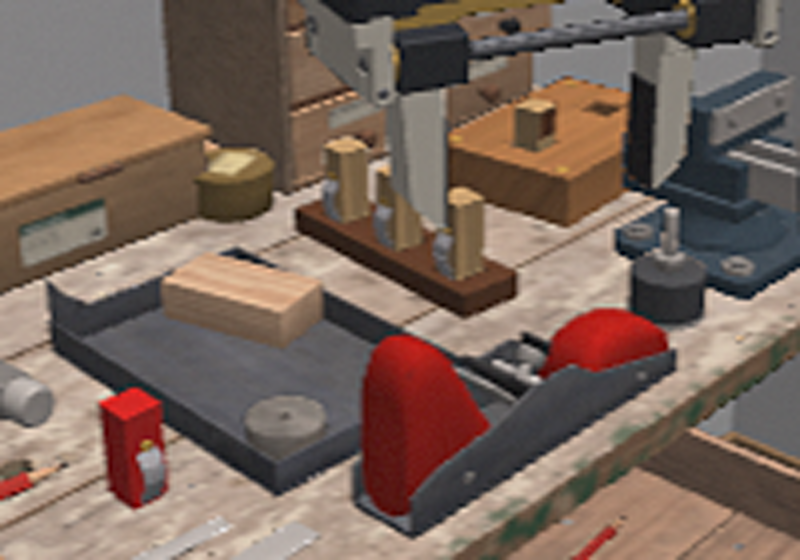

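```bash
cat > h.py <<'E'
import numpy as np, cv2
from plant import bot,capture,camera_params
def cam(n):
    p=camera_params(n); K=np.array([[p['fx'],0,p['cx']],[0,p['fy'],p['cy']],[0,0,1]]); return K,np.array(p['rvec'],float),np.array(p['tvec'],float)
def ray(n,uv,c=None):
    K,r,t=c or cam(n); R=cv2.Rodrigues(r)[0]
    d=R.T@(np.linalg.inv(K)@np.array([uv[0],uv[1],1.])); return -R.T@t,d
def onz(n,uv,z,c=None):
    o,d=ray(n,uv,c); return o+d*(z-o[2])/d[2]
def proj(n,P,c=None):
    K,r,t=c or cam(n); return cv2.projectPoints(np.array(P,float).reshape(-1,3),r,t,K,None)[0].reshape(-1,2)
def crop(src,out,x,y,w,h,f):
    a=cv2.imread(src); cv2.imwrite(out,cv2.resize(a[y:y+h,x:x+w],None,fx=f,fy=f,interpolation=cv2.INTER_CUBIC))
def unc(U,x,y,f): return (x+(U[0]+.5)/f-.5, y+(U[1]+.5)/f-.5)
E
python3 - <<'E'
from h import *
crop("pics/side0.png","pics/s1.png",265,188,100,56,8)
crop("pics/side0.png","pics/s2.png",330,225,120,85,6)
crop("pics/scene0.png","pics/c1.png",225,185,75,60,8)
crop("pics/side0.png","pics/s3.png",190,165,130,80,6)
E
```

```text
(no output)
```

View pics/s1.png

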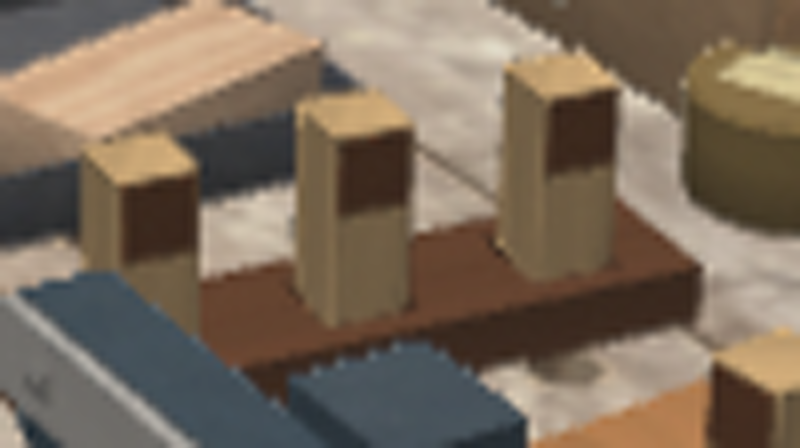

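View pics/s2.png

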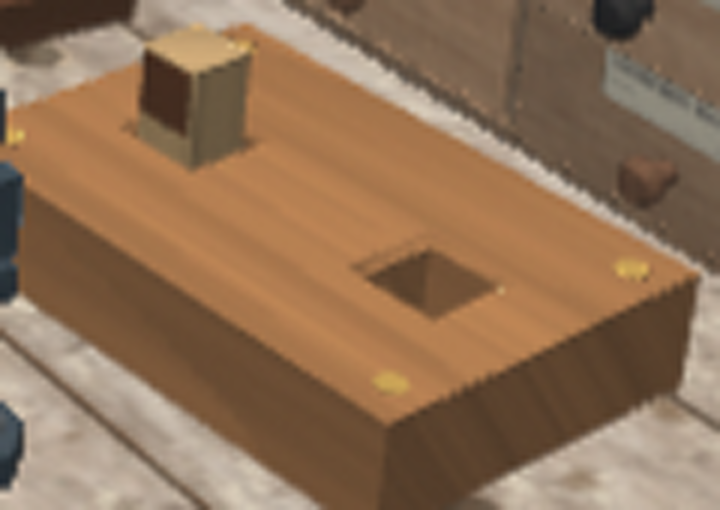

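View pics/c1.png

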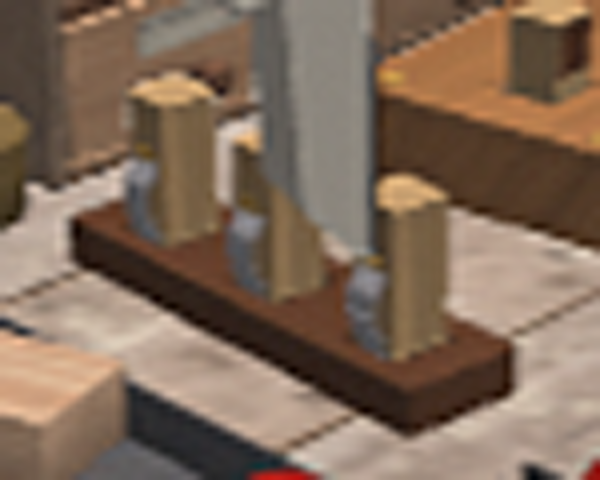

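View pics/s3.png

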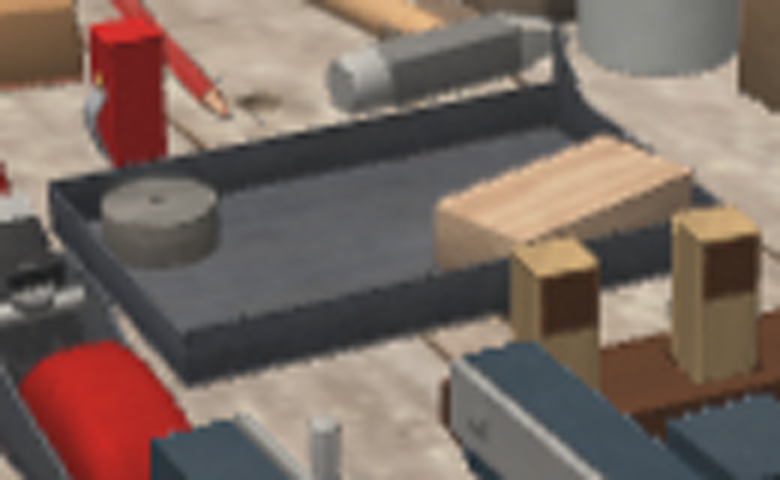

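Run:
```python
from h import *
np.set_printoptions(precision=1,suppress=True)
def S(n,pts,x,y,f,z,lab):
    P=np.array([onz(n,unc(p,x,y,f),z) for p in pts]); print(lab,P[:,:2].tolist() if 0 else P[:,:2].round(1).tolist(),'mean',P.mean(0))
    return P
T=[[(83,150),(122,183),(198,170),(158,133)],[(297,103),(335,137),(411,126),(372,90)],[(506,64),(548,98),(617,85),(577,52)]]
for i,t in enumerate(T): S("side",t,265,188,8,72,f"dog{i}")
S("side",[(140,45),(193,73),(250,52),(195,27)],330,225,6,72,"set")
S("side",[(385,428),(697,276),(250,25)],330,225,6,40,"board corners near,right,far")
S("side",[(391,383),(632,269),(244,46),(13,136)],330,225,6,40,"screws")
S("side",[(352,268),(433,320),(500,290),(428,245)],330,225,6,40,"hole")
S("side",[(700,267)],265,188,8,18,"rack corner")
S("scene",[(128,90),(168,103),(213,92),(172,73)],225,185,8,72,"dogR scene")
S("scene",[(400,208),(448,195),(408,175)],225,185,8,72,"dogL scene")
S("scene",[(75,222),(410,393),(512,345)],225,185,8,18,"rack scene")
S("side",[(50,185),(185,338)],190,165,6,24,"tray rim")
S("side",[(160,185)],190,165,6,30,"plug")
S("scene",[(275,470),(55,310),(420,430)],160,160,4,24,"tray scene")
S("side",[(560,90),(735,215)],190,165,6,24,"tray")
```

```text
dog0 [[460.2, 248.6], [459.4, 227.0], [479.9, 223.8], [482.0, 247.7]] mean [470.4 236.8  72. ]
dog1 [[522.9, 245.4], [520.5, 222.9], [541.2, 218.7], [544.5, 242.4]] mean [532.3 232.3  72. ]
dog2 [[584.8, 238.4], [582.1, 215.1], [602.8, 212.6], [605.9, 235.3]] mean [593.9 225.3  72. ]
set [[532.3, 80.1], [535.6, 57.7], [559.1, 59.5], [554.5, 80.9]] mean [545.4  69.6  72. ]
board corners near,right,far [[496.6, -79.0], [625.4, -67.6], [610.2, 118.9]] mean [577.4  -9.3  40. ]
screws [[512.0, -63.9], [611.7, -55.3], [599.2, 108.3], [498.7, 98.3]] mean [555.4  21.8  40. ]
hole [[541.0, -13.8], [543.1, -46.3], [570.4, -44.3], [568.8, -15.5]] mean [555.8 -30.   40. ]
rack corner [[624.2, 199.2]] mean [624.2 199.2  18. ]
dogR scene [[606.5, 243.1], [586.7, 242.0], [582.3, 223.8], [606.9, 220.8]] mean [595.6 232.4  72. ]
dogL scene [[462.8, 254.2], [458.2, 235.6], [479.4, 232.2]] mean [466.8 240.7  72. ]
rack scene [[625.2, 255.2], [441.3, 273.0], [439.5, 223.6]] mean [502.  250.6  18. ]
tray rim [[379.1, 477.9], [372.3, 330.7]] mean [375.7 404.3  24. ]
plug [[411.8, 444.1]] mean [411.8 444.1  30. ]
tray scene [[373.5, 497.0], [614.3, 471.8], [343.8, 416.8]] mean [443.8 461.9  24. ]
tray [[602.5, 461.9], [598.9, 319.9]] mean [600.7 390.9  24. ]
```

Run:
```python
from h import *
np.set_printoptions(precision=1,suppress=True)
def tri(a,b):
    o1,d1=ray("side",a);o2,d2=ray("scene",b)
    A=np.stack([d1,-d2],1);s=np.linalg.lstsq(A,o2-o1,rcond=None)[0]
    p,q=o1+d1*s[0],o2+d2*s[1];return (p+q)/2,np.linalg.norm(p-q)
print("cab foot",onz("side",(378,225),0),onz("side",(448,271),0))
print("cab front-left",onz("side",(371,213),0), "pot",onz("side",(362,216),0))
print("drawer low corner knob etc")
print("vice jaws", onz("side",(266,224),90),onz("side",(331,237),90),onz("side",(296,265),90))
print("cyl",onz("side",(243,237),0))
crop("pics/side0.png","pics/s4.png",195,205,150,115,5)
crop("pics/scene0.png","pics/c2.png",300,165,120,80,6)
```

```text
cab foot [684.3 182.1   0. ] [679.2 -29.2   0. ]
cab front-left [708.6 236.7   0. ] pot [680.9 234.9   0. ]
drawer low corner knob etc
vice jaws [391.4 159.   90. ] [467.1  59.   90. ] [366.5  11.9  90. ]
cyl [401.4 282.3   0. ]
```

View pics/s4.png

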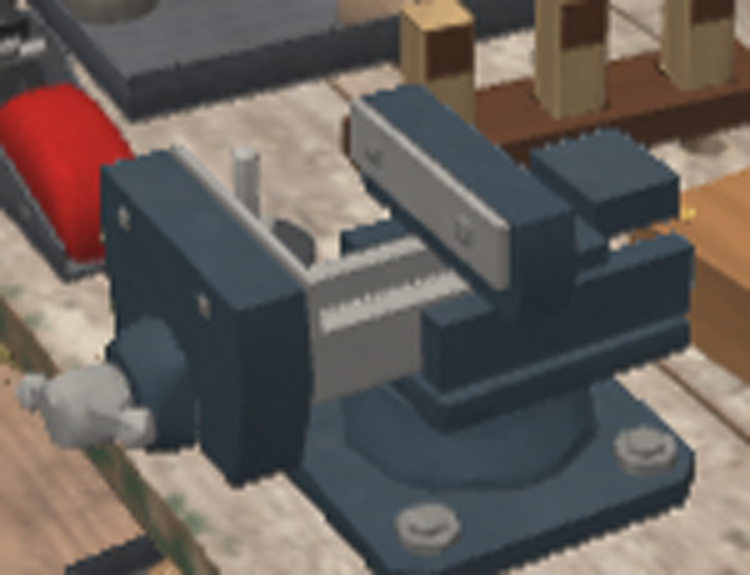

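View pics/c2.png

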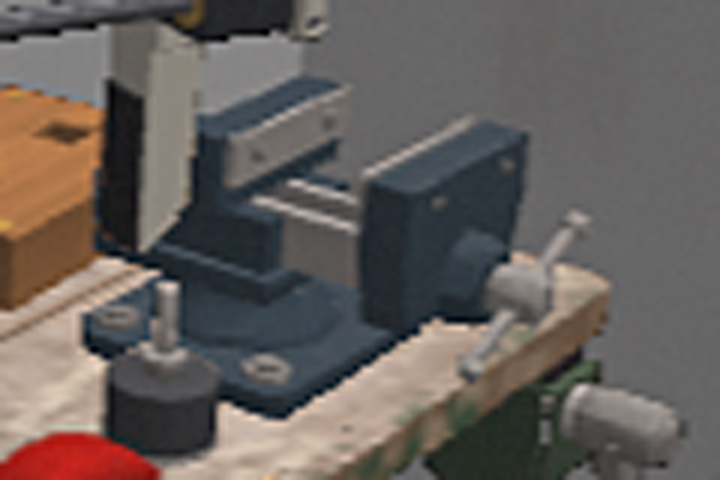

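Run:
```python
from h import *
np.set_printoptions(precision=1,suppress=True)
def tri(a,b):
    o1,d1=ray("side",a);o2,d2=ray("scene",b)
    A=np.stack([d1,-d2],1);s=np.linalg.lstsq(A,o2-o1,rcond=None)[0]
    p,q=o1+d1*s[0],o2+d2*s[1];return (p+q)/2,np.linalg.norm(p-q)
s=lambda U:unc(U,195,205,5)
c=lambda U:unc(U,300,165,6)
print("fixed jaw +y",tri(s((352,100)),c((232,140))))
print("fixed jaw -y",tri(s((507,228)),c((345,90))))
print("mov jaw +y",tri(s((178,150)),c((365,178))))
print("shaft top",tri(s((246,152)),c((167,285))))
z=105
print("anvil back", onz("side",s((678,180)),90),onz("side",s((612,130)),90))
```

```text
fixed jaw +y (array([363.3, 108.8, 119.8]), np.float64(1.4471498268373313))
fixed jaw -y (array([365.3,  10.8, 118.2]), np.float64(0.11656746751178465))
mov jaw +y (array([296.9, 106.6, 119.1]), np.float64(0.26407228354875145))
shaft top (array([351.7, 170.7,  72.9]), np.float64(1.3087764151770147))
anvil back [458.6  49.2  90. ] [458.8  90.9  90. ]
```

```bash
python3 -m jog '{"xyz":[[1,-0.75,0],[1,-0.75,0],[1,-0.75,0],[1,-0.75,0],[1,-0.75,0],[1,-0.75,0],[1,-0.75,0],[1,-0.75,0],[0,0,0]],"angular":[[0,0,0],[0,0,1],[0,0,1],[0,0,1],[0,0,0],[0,0,0],[0,0,0],[0,0,0],[0,0,0]]}' -1
python3 -m jog '{"xyz":[[1,-0.75,0],[1,-0.75,0],[1,-0.75,0],[1,-0.75,0],[1,-0.75,0],[1,-0.75,0],[1,-0.75,0],[1,-0.75,0],[0,0,0]],"angular":[[0,0,0],[0,0,0],[0,0,0],[0,0,0],[0,0,0],[0,0,0],[0,0,0],[0,0,0],[0,0,0]]}'
python3 - <<'E'
from h import *
o=bot.get_obs();print(o['time'],o['tool_pos'],o['tcp_rot'],o['joint_positions'])
np.save("wc.npy",np.array([np.r_[cam("wrist")[1],cam("wrist")[2]]]))
for n in ("wrist","side","scene"): cv2.imwrite(f"pics/{n}1.png",cv2.cvtColor(capture(n),cv2.COLOR_RGB2BGR))
K,r,t=cam("wrist");print(ray("wrist",(280,210)))
E
```

```text
time: 1.05
tool_pos: [371.3, 356.3, 223.6]
tcp_rot: [-3.138, 0.006, 1.495]
contact_force: [-0.6, -0.2, -0.0]
grip_width: 91.7
time: 1.95
tool_pos: [531.6, 235.6, 221.2]
tcp_rot: [-3.131, 0.006, 1.498]
contact_force: [-0.4, 0.8, -0.5]
grip_width: 91.7
1.95 [531.58846133 235.57593195 221.18694417] [-3.13081847  0.00551136  1.49816061] [ 0.28612971  0.45740384  1.36016698 -0.00141603  1.33604539 -1.21166356]
(array([464.2300937 , 242.22774152, 380.2402017 ]), array([ 0.25267992, -0.03054049, -0.9672107 ]))
```

View pics/wrist1.png

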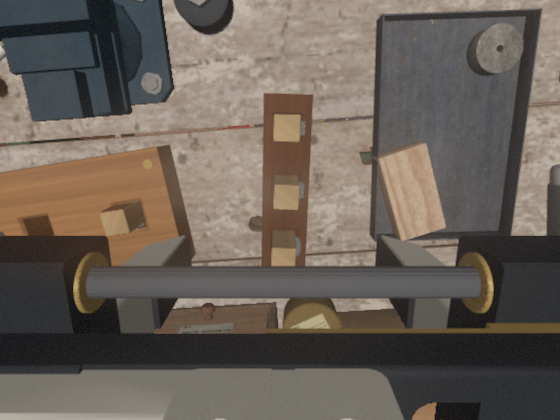

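View pics/scene1.png

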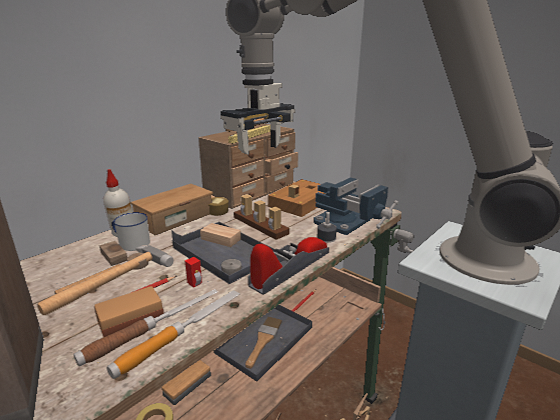

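The wrist view shows the rack bar upright at x≈287 with dog tops at about (287,128), (286,197) and (284,246). The board is at lower left, with the set dog at (116,222) and the hole at (35,230). The tray is at right. Measuring from this view.

Run:
```python
from h import *
crop("pics/wrist1.png","pics/w1.png",255,85,70,190,3)
crop("pics/wrist1.png","pics/w1.png",250,85,75,100,6)
crop("pics/wrist1.png","pics/w2.png",0,140,200,110,4)
crop("pics/wrist1.png","pics/w3.png",250,170,75,100,6)
```

```text
(no output)
```

View pics/w1.png

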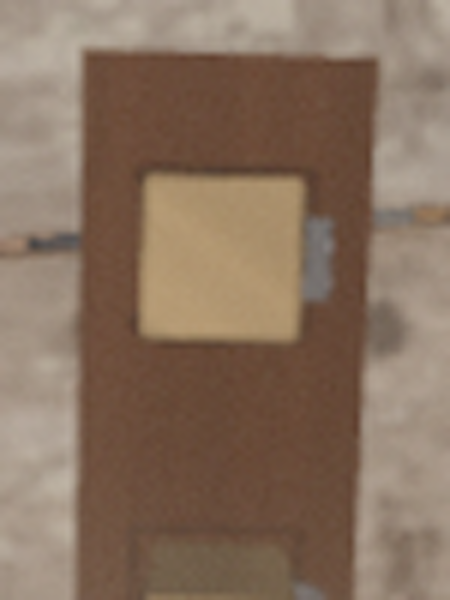

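View pics/w2.png

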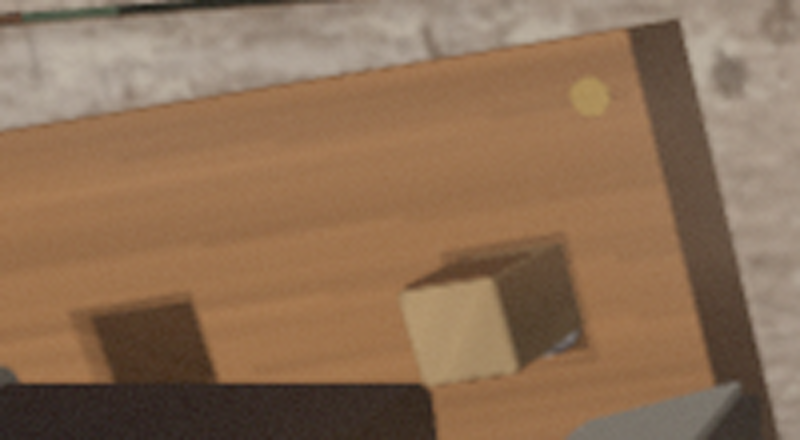

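View pics/w3.png

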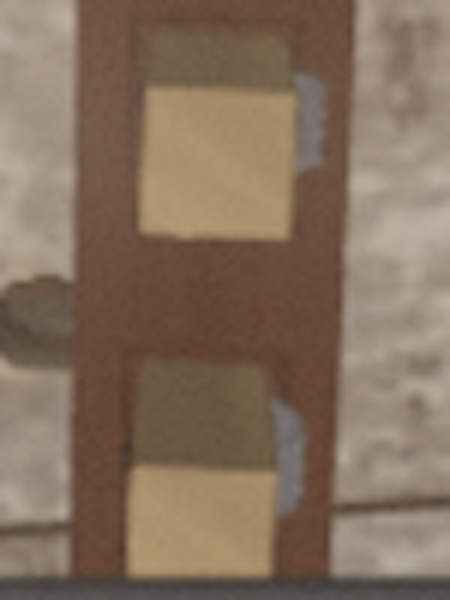

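Run:
```python
from h import *
W=np.load("wc.npy")[0]; K=cam("wrist")[0]; c=(K,W[:3],W[3:])
def S(pts,x,y,f,z,lab):
    P=np.array([onz(0,unc(p,x,y,f),z,c)[:2] for p in pts]); print(lab,P.round(1).tolist(),'mean',P.mean(0).round(1)); return P
S([(145,174),(307,177),(300,342),(138,339)],250,85,6,72,"dog near")
S([(145,87),(296,92),(291,241),(140,237)],250,170,6,72,"dog mid")
S([(131,464),(275,469)],250,170,6,72,"dog far (near edge)")
S([(83,52),(378,62)],250,85,6,18,"rack near end")
S([(402,291),(493,277),(522,374),(433,386)],0,140,4,72,"set top")
S([(445,250),(565,235)],0,140,4,40,"set hole near edge")
S([(75,313),(190,296)],0,140,4,40,"hole near edge outer(chamf)")
S([(95,320),(198,303)],0,140,4,37,"hole near edge inner")
S([(630,30),(0,132)],0,140,4,40,"board near edge")
S([(590,97)],0,140,4,40,"screw")
```

```text
dog near [[460.1, 231.3], [462.2, 254.8], [485.7, 252.4], [483.6, 228.5]] mean [472.9 241.7]
dog mid [[522.3, 226.5], [524.7, 249.4], [548.1, 247.3], [545.9, 223.9]] mean [535.3 236.8]
dog far (near edge) [[583.1, 219.5], [585.6, 242.4]] mean [584.4 231. ]
rack near end [[438.5, 220.8], [443.6, 270.3]] mean [441.1 245.6]
set top [[537.8, 62.0], [535.9, 84.0], [560.0, 86.5], [561.5, 64.7]] mean [548.8  74.3]
set hole near edge [[535.2, 56.7], [533.4, 88.2]] mean [534.3  72.4]
hole near edge outer(chamf) [[545.1, -42.9], [542.7, -11.8]] mean [543.9 -27.3]
hole near edge inner [[548.1, -40.6], [545.4, -12.4]] mean [546.7 -26.5]
board near edge [[483.2, 113.1], [497.1, -49.5]] mean [490.2  31.8]
screw [[498.9, 100.5]] mean [498.9 100.5]
```

```bash
python3 -m jog '{"xyz":[[0.18,0.09,-1],[0,0,-1],[0,0,-1],[0,0,-1],[0,0,-1],[0,0,-1],[0,0,-1],[0,0,-1],[0,0,-0.8],[0,0,0]],"angular":[[0,0,0],[0,0,0],[0,0,0],[0,0,0],[0,0,0],[0,0,0],[0,0,0],[0,0,0],[0,0,0],[0,0,0]]}' -0.1
python3 - <<'E'
from h import *
print(cam("wrist")[1:]); np.save("wc.npy",np.array([np.r_[cam("wrist")[1],cam("wrist")[2]]]))
for n in ("wrist","side"): cv2.imwrite(f"pics/{n}2.png",cv2.cvtColor(capture(n),cv2.COLOR_RGB2BGR))
crop("pics/side2.png","pics/s5.png",255,150,120,100,6)
E
```

```text
time: 3.1
tool_pos: [521.7, 251.3, 42.7]
tcp_rot: [-3.13, 0.001, 1.515]
contact_force: [0.3, 0.8, 0.9]
grip_width: 50.6
(array([-2.14434532, -2.03211581, -0.24720425]), array([-278.50437847, -477.69893965,   89.25587709]))
```

View pics/s5.png

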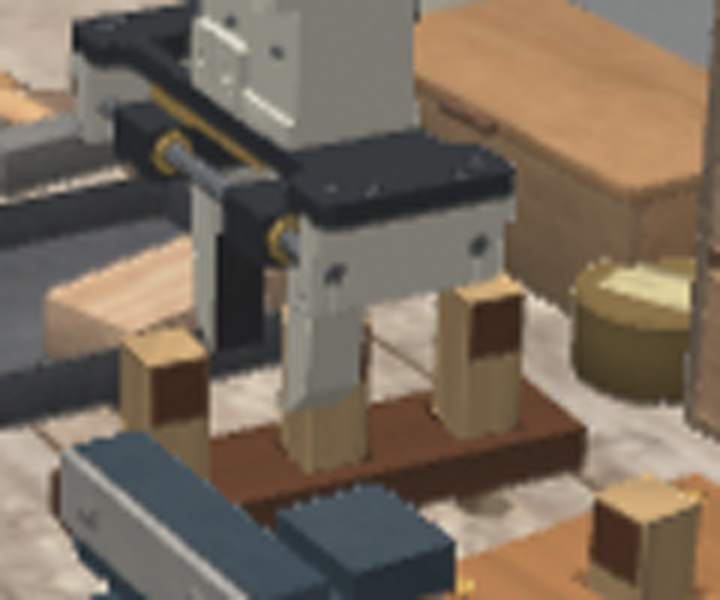

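View pics/wrist2.png

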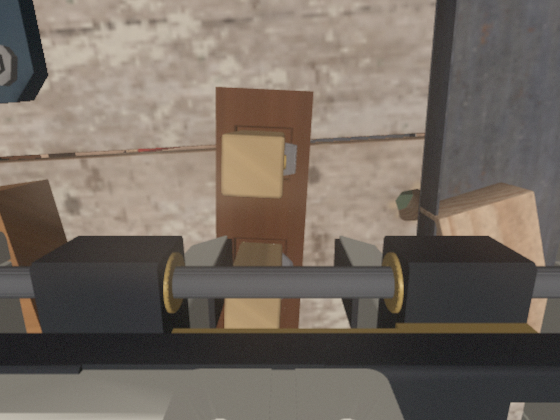

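The descent drifted the TCP 15 mm sideways. The side view still shows the dog clear between the fingers, so I'll correct at this height.

```bash
python3 -m jog '{"xyz":[[0.35,-0.35,0],[0.35,-0.35,0],[0,0,0]],"angular":[[0,0,-0.12],[0,0,-0.12],[0,0,0]]}' -0.1
python3 - <<'E'
from h import *
W=np.load("wc.npy")[0]; c=(cam("wrist")[0],W[:3],W[3:])
P=np.array([onz(0,p,72,c)[:2] for p in [(223,134),(284,137),(282,197),(221,194)]]);print(P.round(1).tolist(),P.mean(0))
P=np.array([onz(0,p,72,c)[:2] for p in [(240,243),(283,244)]]);print(P.round(1).tolist(),P.mean(0))
E
```

```text
time: 3.5
tool_pos: [540.0, 237.7, 48.2]
tcp_rot: [-3.139, -0.002, 1.489]
contact_force: [-0.6, -0.4, -0.8]
grip_width: 50.3
[[460.2, 231.9], [462.5, 254.5], [485.3, 252.5], [482.8, 228.9]] [472.69670542 241.93397507]
[[503.3, 234.6], [504.6, 251.8]] [503.95814643 243.20113889]
```

```bash
python3 -m jog '{"xyz":[[-0.15,0,-0.4],[-0.05,0,-0.4],[0,0,-0.3],[0,0,0],[0,0,0]],"angular":[[0,0,0],[0,0,0],[0,0,0],[0,0,0],[0,0,0]]}' -0.1
```

```text
time: 4.0
tool_pos: [535.7, 237.0, 24.5]
tcp_rot: [-3.139, -0.003, 1.488]
contact_force: [-0.3, 0.0, 0.9]
grip_width: 49.9
```

Well placed, so I'll pinch and watch the width.

```bash
python3 -m jog '{"xyz":[[0,0,0],[0,0,0],[0,0,0],[0,0,0]],"angular":[[0,0,0],[0,0,0],[0,0,0],[0,0,0]]}' 1
python3 -m jog '{"xyz":[[0,0,0],[0,0,0],[0,0,0],[0,0,0]],"angular":[[0,0,0],[0,0,0],[0,0,0],[0,0,0]]}' 1
```

```text
time: 4.4
tool_pos: [535.8, 237.5, 24.8]
tcp_rot: [-3.14, -0.003, 1.488]
contact_force: [0.1, 1.2, -0.9]
grip_width: 23.9
time: 4.8
tool_pos: [535.7, 237.4, 24.8]
tcp_rot: [-3.139, -0.003, 1.488]
contact_force: [-0.6, 0.0, -1.0]
grip_width: 23.8
```

```bash
python3 -m jog '{"xyz":[[0,0,0],[0,0,0],[-0.5,0.04,0],[-0.5,0.04,0],[-0.5,0.04,0],[-0.5,0.04,0],[-0.5,0.04,0],[-0.4,0.04,0],[0,0,0],[0,0,0]],"angular":[[0,0,0],[0,0,0],[0,0,0],[0,0,0],[0,0,0],[0,0,0],[0,0,0],[0,0,0],[0,0,0],[0,0,0]]}' -0.2
```

```text
time: 5.8
tool_pos: [471.3, 242.8, 25.4]
tcp_rot: [-3.139, -0.003, 1.489]
contact_force: [0.3, 0.4, 0.2]
grip_width: 54.8
```

```bash
python3 -m jog '{"xyz":[[0,0,0],[0,0,0],[0,0,0],[0,0,0],[0,0,0],[0,0,0]],"angular":[[0,0,0],[0,0,0],[0,0,0],[0,0,0],[0,0,0],[0,0,0]]}' 1
```

```text
time: 6.4
tool_pos: [472.7, 242.8, 25.4]
tcp_rot: [-3.14, -0.003, 1.488]
contact_force: [-1.6, 0.2, 1.6]
grip_width: 23.9
```

```bash
python3 -m jog '{"xyz":[[0,0,0],[0,0,0],[0.6,-0.05,0],[0.6,-0.05,0],[0.6,-0.05,0],[0.6,-0.05,0],[0.6,-0.05,0],[0.6,-0.05,0],[0,0,0],[0,0,0]],"angular":[[0,0,0],[0,0,0],[0,0,0],[0,0,0],[0,0,0],[0,0,0],[0,0,0],[0,0,0],[0,0,0],[0,0,0]]}' -0.2
```

```text
time: 7.4
tool_pos: [554.7, 235.2, 25.3]
tcp_rot: [3.139, -0.004, 1.487]
contact_force: [-1.0, -0.8, 0.6]
grip_width: 55.3
```

```bash
python3 -m jog '{"xyz":[[0.5,-0.04,0],[0.5,-0.04,0],[0.5,-0.04,0],[0.5,-0.04,0],[0.4,-0.04,0],[0,0,0],[0,0,0]],"angular":[[0,0,0],[0,0,0],[0,0,0],[0,0,0],[0,0,0],[0,0,0],[0,0,0]]}' -0.2
```

```text
time: 8.1
tool_pos: [606.3, 230.8, 25.2]
tcp_rot: [3.139, -0.004, 1.487]
contact_force: [-0.0, -0.1, 0.2]
grip_width: 55.1
```

```bash
python3 -m jog '{"xyz":[[-0.3,0.1,0],[-0.1,0,0],[0,0,0]],"angular":[[0,0,0],[0,0,0],[0,0,0]]}' -0.2
python3 -m jog '{"xyz":[[0,0,0],[0,0,0],[0,0,0],[0,0,0],[0,0,0],[0,0,0]],"angular":[[0,0,0],[0,0,0],[0,0,0],[0,0,0],[0,0,0],[0,0,0]]}' 1
```

```text
time: 8.4
tool_pos: [596.4, 233.2, 25.0]
tcp_rot: [3.141, -0.003, 1.488]
contact_force: [0.4, 0.1, -0.7]
grip_width: 55.0
time: 9.0
tool_pos: [596.1, 233.2, 25.6]
tcp_rot: [3.14, -0.003, 1.488]
contact_force: [-0.7, -0.7, 0.9]
grip_width: 25.7
```

Widths under the same 30 N grip were near 23.9, middle 23.8 and far 25.7 mm, so the far dog is the sound one. Before taking it to the hole I'll check how far the open cabinet drawer protrudes.

Run:
```python
from h import *
crop("pics/scene1.png","pics/c3.png",195,110,140,110,5)
crop("pics/side0.png","pics/s6.png",365,120,185,170,4)
```

```text
(no output)
```

View pics/c3.png

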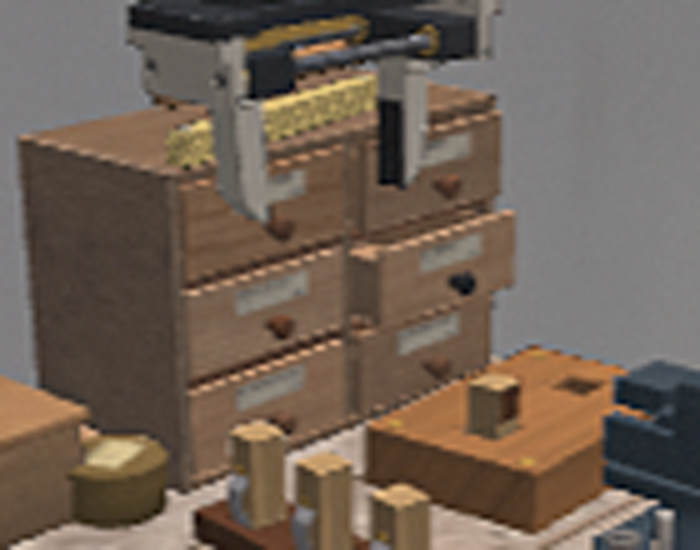

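View pics/s6.png

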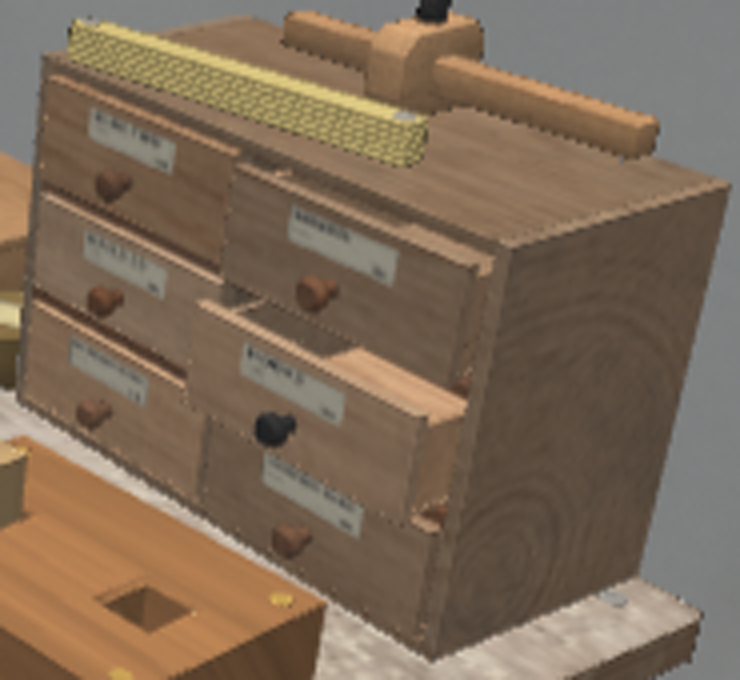

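Run:
```python
from h import *
np.set_printoptions(precision=1,suppress=True)
def tri(a,b):
    o1,d1=ray("side",a);o2,d2=ray("scene",b)
    A=np.stack([d1,-d2],1);s=np.linalg.lstsq(A,o2-o1,rcond=None)[0]
    p,q=o1+d1*s[0],o2+d2*s[1];return (p+q)/2,np.linalg.norm(p-q)
s=lambda U:unc(U,365,120,4)
c=lambda U:unc(U,195,110,5)
print("drawer knob",tri(s((270,430)),c((463,284))))
print("drawer front top right",tri(s((423,418)),c((513,211))))
print("drawer front bottom right",tri(s((412,522)),c((510,288))))
print("lower knob",tri(s((290,538)),c((437,368))))
print("upper knob",tri(s((313,292)),c((447,186))))
print("left low knob",tri(s((92,414)),c((282,425))))
```

```text
drawer knob (array([644.1,  -7. ,  93.8]), np.float64(1.4336550149405827))
drawer front top right (array([658.1, -75.9, 127.7]), np.float64(1.387942606404811))
drawer front bottom right (array([661.4, -76.6,  73.5]), np.float64(3.774265631470726))
lower knob (array([667.7,  -7.2,  28.8]), np.float64(0.477734071066031))
upper knob (array([659. ,  -6.7, 158.7]), np.float64(1.096245917161769))
left low knob (array([671.8, 138.9,  27.7]), np.float64(0.18363883111020665))
```

The open drawer's knob reaches x≈641 and the upper knob x≈650, so jaws along board x would crowd the cabinet. Instead I'll grip the sound dog's plain part, stand it on free bench at about (540,165), then regrip it with the jaws along board y.

```bash
python3 -m jog '{"xyz":[[0,0,0],[0,0,0],[0,0,0.4],[0,0,0.4],[0,0,0.2],[0,0,0]],"angular":[[0,0,0],[0,0,0],[0,0,0],[0,0,0],[0,0,0],[0,0,0]]}' 0
python3 -m jog '{"xyz":[[0,0,0],[0,0,0],[0,0,0],[0,0,0],[0,0,0]],"angular":[[0,0,0],[0,0,0],[0,0,0],[0,0,0],[0,0,0]]}' 1
```

```text
time: 9.6
tool_pos: [596.5, 233.4, 47.7]
tcp_rot: [3.14, -0.004, 1.488]
contact_force: [-1.3, 0.3, 0.4]
grip_width: 45.8
time: 10.1
tool_pos: [596.5, 233.1, 47.8]
tcp_rot: [3.139, -0.003, 1.488]
contact_force: [-0.5, 0.1, 2.1]
grip_width: 23.9
```

```bash
python3 -m jog '{"xyz":[[0,0,0.5],[0,0,0.6],[0,0,0.6],[0,0,0.4],[-0.4,-0.4,0],[-0.5,-0.5,0],[-0.5,-0.5,0],[-0.5,-0.5,0],[-0.5,-0.5,0],[0,0,0]],"angular":[[0,0,0],[0,0,0],[0,0,0],[0,0,0],[0,0,-0.6],[0,0,-0.8],[0,0,-0.8],[0,0,-0.8],[0,0,-0.8],[0,0,-0.8]]}' 1
python3 -m jog '{"xyz":[[0,-0.4,0],[0,0,0],[0,0,0],[0,0,0],[0,0,0],[0,0,0],[0,0,0],[0,0,0],[0,0,0]],"angular":[[0,0,-1],[0,0,-1],[0,0,-1],[0,0,-1],[0,0,-1],[0,0,-1],[0,0,-1],[0,0,-0.8],[0,0,0]]}' 1
```

```text
time: 11.1
tool_pos: [547.7, 184.5, 98.5]
tcp_rot: [3.135, -0.007, 0.99]
contact_force: [-0.7, -0.2, -2.3]
grip_width: 23.6
time: 12.0
tool_pos: [549.3, 176.4, 106.9]
tcp_rot: [3.133, -0.016, 0.136]
contact_force: [-0.4, 0.3, -1.0]
grip_width: 23.9
```

```bash
python3 -m jog '{"xyz":[[-0.2,-0.2,-0.5],[-0.1,-0.1,-0.7],[0,0,-0.7],[0,0,-0.7],[0,0,-0.3],[0,0,0],[0,0,0]],"angular":[[0,0.1,-0.3],[0,0.05,-0.15],[0,0,0],[0,0,0],[0,0,0],[0,0,0],[0,0,0]]}' 1
```

```text
time: 12.7
tool_pos: [540.9, 168.7, 43.4]
tcp_rot: [3.134, 0.005, 0.09]
contact_force: [0.0, -0.1, -1.3]
grip_width: 23.6
```

```bash
python3 -m jog '{"xyz":[[0,0,-0.2],[0,0,-0.1],[0,0,0]],"angular":[[0.04,0,0],[0,0,0],[0,0,0]]}' 1
python3 -m jog '{"xyz":[[0,0,-0.08],[0,0,0]],"angular":[[0,0,0],[0,0,0]]}' 1
```

```text
time: 13.0
tool_pos: [541.7, 168.8, 38.0]
tcp_rot: [3.139, 0.003, 0.091]
contact_force: [0.9, -0.5, -0.9]
grip_width: 23.9
time: 13.2
tool_pos: [542.0, 168.9, 36.8]
tcp_rot: [3.139, 0.002, 0.091]
contact_force: [-0.1, -0.2, -1.4]
grip_width: 23.8
```

```bash
python3 -m jog '{"xyz":[[0,0,-0.06],[0,0,0]],"angular":[[0,0,0],[0,0,0]]}' 1
python3 -m jog '{"xyz":[[0,0,0],[0,0,0],[0,0,0.4],[0,0,0.8],[0,0,0.8],[0,0,0.5],[0,0,0]],"angular":[[0,0,0],[0,0,0],[0,0,0],[0,0,0],[0,0,0],[0,0,0.5],[0,0,0.8]]}' 0
```

```text
time: 13.4
tool_pos: [542.3, 169.0, 36.0]
tcp_rot: [3.139, 0.001, 0.091]
contact_force: [0.1, 1.3, -1.5]
grip_width: 24.0
time: 14.1
tool_pos: [542.9, 169.1, 90.4]
tcp_rot: [3.139, -0.001, 0.23]
contact_force: [-0.7, 0.1, -0.2]
grip_width: 46.0
```

```bash
python3 -m jog '{"xyz":[[0,0,0],[0,0,0],[0,0,0],[0,0,0],[0,0,0],[0,0,0],[0,0,0],[0,0,0],[0,0,0],[0,0,0]],"angular":[[0,0,1],[0,0,1],[0,0,1],[0,0,1],[0,0,1],[0,0,1],[0,0,1],[0,0,1],[0,0,1],[0,0,1]]}'
python3 -m jog '{"xyz":[[0,0,0],[0,0,0],[0,0,0],[0,0,0],[0,0,0]],"angular":[[0,0,1],[0,0,1],[0,0,0.7],[0,0,0],[0,0,0]]}'
python3 - <<'E'
from h import *
np.save("wc.npy",np.array([np.r_[cam("wrist")[1],cam("wrist")[2]]]))
for n in ("wrist","side"): cv2.imwrite(f"pics/{n}3.png",cv2.cvtColor(capture(n),cv2.COLOR_RGB2BGR))
E
```

```text
time: 15.1
tool_pos: [545.4, 169.6, 99.0]
tcp_rot: [3.133, -0.009, 1.322]
contact_force: [-0.2, 0.7, -0.1]
grip_width: 46.1
time: 15.6
tool_pos: [546.3, 169.7, 102.4]
tcp_rot: [3.13, -0.01, 1.616]
contact_force: [0.1, -0.4, 0.4]
grip_width: 46.1
```

View pics/wrist3.png

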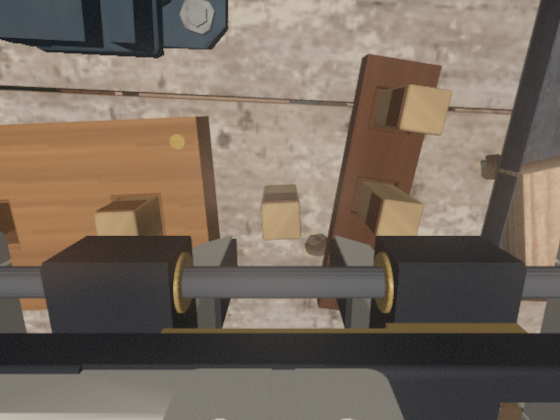

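View pics/side3.png

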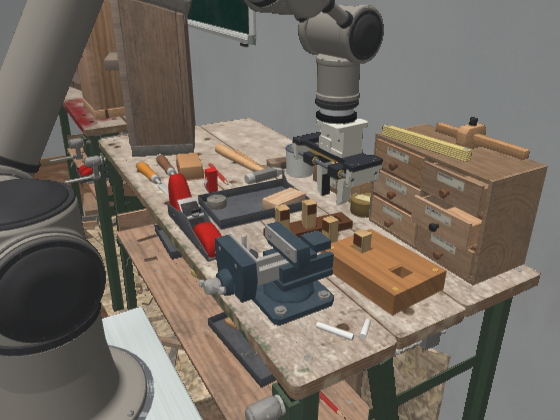

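The sound dog stands upright on the bench at wrist pixels (262–300, 202–238). The board edge lies parallel to it.

Run:
```python
from h import *
crop("pics/wrist3.png","pics/w4.png",240,170,80,80,6)
W=np.load("wc.npy")[0]; c=(cam("wrist")[0],W[:3],W[3:])
for nm,z,pts in (("dog",60,[(262,202),(298,201),(300,237),(264,239)]),("screw",40,[(177,142)]),("board edge",40,[(0,127),(195,118)]),("set",72,[(98,211),(142,205)])):
  P=np.array([onz(0,p,z,c)[:2] for p in pts]);print(nm,P.round(1).tolist(),P.mean(0).round(1))
```

```text
dog [[530.4, 156.2], [528.8, 177.9], [551.9, 180.5], [554.2, 158.2]] [541.3 168.2]
screw [[498.9, 100.5]] [498.9 100.5]
board edge [[494.8, -9.0], [483.6, 112.1]] [489.2  51.6]
set [[536.7, 63.7], [532.0, 88.8]] [534.4  76.2]
```

View pics/w4.png

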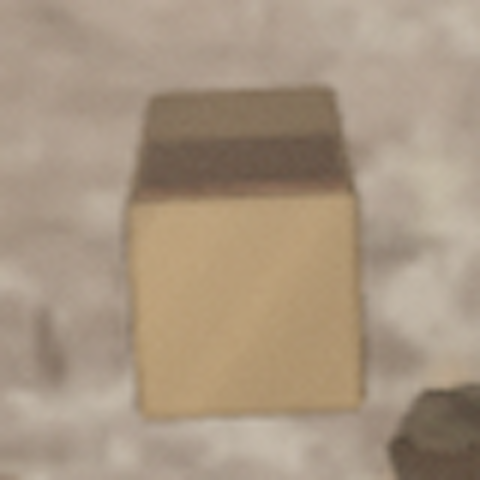

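```bash
python3 -m jog '{"xyz":[[-0.15,-0.04,-0.3],[-0.08,0,-0.6],[0,0,-0.7],[0,0,-0.7],[0,0,-0.5],[0,0,-0.1],[0,0,0],[0,0,0]],"angular":[[0.1,0.1,0.2],[0,0,0.2],[0,0,0],[0,0,0],[0,0,0],[0,0,0],[0,0,0],[0,0,0]]}' 0
```

```text
time: 16.5
tool_pos: [541.2, 169.1, 40.7]
tcp_rot: [3.139, -0.02, 1.657]
contact_force: [0.2, 0.4, 0.0]
grip_width: 46.0
```

```bash
python3 -m jog '{"xyz":[[0.02,0,-0.2],[0.02,0,-0.1],[0,0,0],[0,0,0]],"angular":[[-0.15,0,0],[-0.04,0,0],[0,0,0],[0,0,0]]}' 0
```

```text
time: 16.9
tool_pos: [543.0, 169.5, 35.7]
tcp_rot: [3.138, 0.001, 1.657]
contact_force: [0.4, -0.8, 0.1]
grip_width: 46.0
```

```bash
python3 -m jog '{"xyz":[[-0.04,0,-0.06],[0,0,0],[0,0,0],[0,0,0],[0,0,0]],"angular":[[0,0,0],[0,0,0],[0,0,0],[0,0,0],[0,0,0]]}' 1
python3 -m jog '{"xyz":[[0,0,0.4],[0,0,0.7],[0,0,0.8],[0,0,0.8],[0,0,0.5],[0,0,0],[0,0,0]],"angular":[[0,0,0],[0,0,0],[0,0,0],[0,0,0],[0,0,0],[0,0,0],[0,0,0]]}' 1
```

```text
time: 17.4
tool_pos: [542.3, 169.5, 34.7]
tcp_rot: [3.138, 0.001, 1.657]
contact_force: [-0.8, 0.9, -0.9]
grip_width: 23.7
time: 18.1
tool_pos: [541.1, 169.1, 102.0]
tcp_rot: [3.14, 0.001, 1.657]
contact_force: [-0.4, -1.0, -2.0]
grip_width: 23.8
```

```bash
python3 -m jog '{"xyz":[[0,0,0.8],[0,-0.3,0.8],[0,-0.7,0.4],[0,-0.9,0],[0,-0.9,0],[0,-0.9,0],[0,-0.9,0],[0,-0.9,0],[0,-0.9,0],[0,-0.9,0]],"angular":[[0,0,0],[0,0,0],[0,0,0],[0,0,0],[0,0,0],[0,0,0],[0,0,0],[0,0,0],[0,0,0],[0,0,0]]}' 1
python3 -m jog '{"xyz":[[0,-0.8,0],[0,-0.6,0],[0,-0.3,0],[0,0,0],[0,0,0],[0,0,0]],"angular":[[0,0,0],[0,0,0],[0,0,0],[0,0,0],[0,0,0],[0,0,0]]}' 1
python3 - <<'E'
from h import *
np.save("wc.npy",np.array([np.r_[cam("wrist")[1],cam("wrist")[2]]]))
print(bot.get_obs()['tool_pos'])
for n in ("wrist","side"): cv2.imwrite(f"pics/{n}4.png",cv2.cvtColor(capture(n),cv2.COLOR_RGB2BGR))
E
```

```text
time: 19.1
tool_pos: [535.6, 14.3, 135.3]
tcp_rot: [-3.129, 0.002, 1.659]
contact_force: [0.7, -0.9, -1.5]
grip_width: 23.6
time: 19.7
tool_pos: [533.4, -24.7, 132.5]
tcp_rot: [-3.124, 0.001, 1.655]
contact_force: [-0.0, -0.3, -1.5]
grip_width: 23.9
[533.39023805 -24.66973125 132.52140776]
```

View pics/wrist4.png

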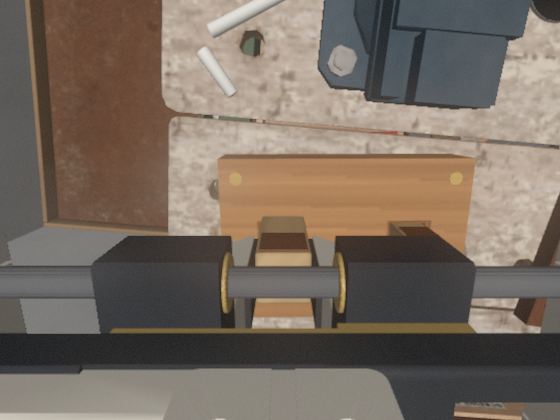

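View pics/side4.png

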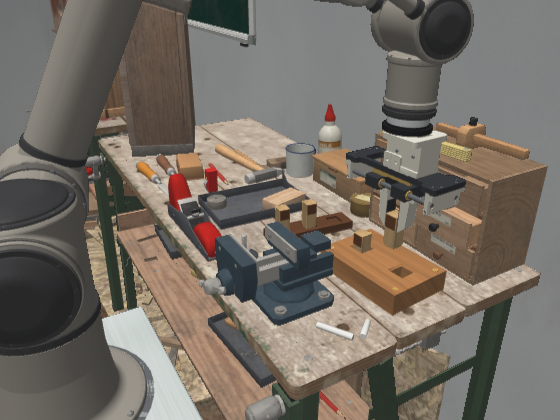

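The wrist view shows the board's near edge and its two near screws, (235,179) and (456,178), with the held dog in between, so the hole is hidden. I'll fit the board from its edge and screws.

Run:
```python
from h import *
crop("pics/wrist4.png","pics/w5.png",205,140,110,60,7)
crop("pics/wrist4.png","pics/w6.png",380,140,110,110,5)
```

```text
(no output)
```

View pics/w5.png

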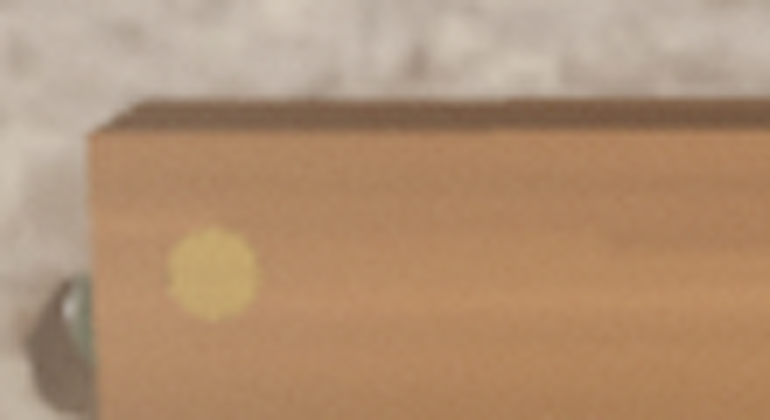

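View pics/w6.png

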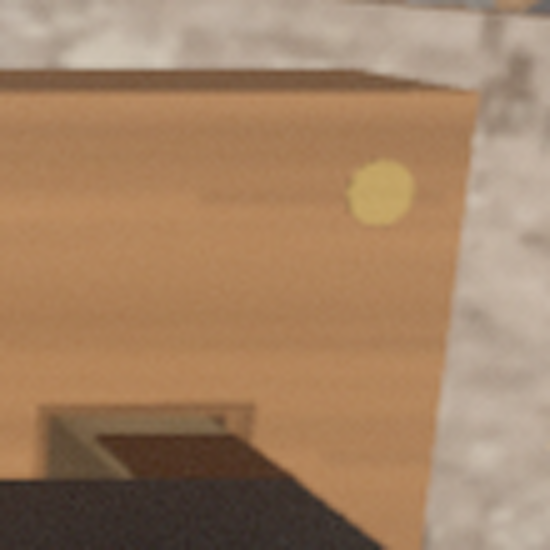

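Run:
```python
from h import *
W=np.load("wc.npy")[0]; c=(cam("wrist")[0],W[:3],W[3:])
f5=lambda U:unc(U,205,140,7); f6=lambda U:unc(U,380,140,5)
g=lambda p,z=40:onz(0,p,z,c)[:2]
A,B=g(f5((88,132))),g(f6((477,92))); s1,s2=g(f5((213,273))),g(f6((381,192))); h1,h2=g(f6((40,405))),g(f6((255,403)))
print(A,B,np.linalg.norm(A-B),s1,s2,np.linalg.norm(s1-s2),h1,h2)
for P,Q in((A,B),(s1,s2)):
  y=(Q-P)/np.linalg.norm(Q-P);x=np.array([y[1],-y[0]]);print("yaw",np.degrees(np.arctan2(x[1],x[0])),"mid",(P+Q)/2)
x_=np.array([y[1],-y[0]])
cen=(A+B)/2+65*x_; print("board centre",cen,"hole",cen-50*y,"set hole",cen+50*y)
print("hole via chamfer",(h1+h2)/2+17.6*x_-100*y)
print("screw frame",(s1-cen)@x_,(s1-cen)@y,(s2-cen)@x_,(s2-cen)@y)
```

```text
[498.89340083 -76.75648915] [482.33941822 111.79325213] 189.2750360612723 [512.69398301 -62.89813938] [498.15824576 100.78660342] 164.3288857243645 [535.16594385  55.43226432] [532.01772107  88.21743104]
yaw 5.017495821138687 mid [490.61640952  17.51838149]
yaw 5.074739582153824 mid [505.42611438  18.94423202]
board centre [555.36161993  23.26796664] hole [559.78437774 -26.53604137] set hole [550.93886212  73.07197464]
hole via chamfer [559.9683589  -26.22635758]
screw frame -50.12222297812493 -82.05417618740013 -50.12222297812494 82.27470953696437
```

```bash
python3 -m jog '{"xyz":[[0.4,0,-0.4],[0.5,0,-0.5],[0.2,-0.05,-0.6],[0,-0.05,-0.5],[0,0,-0.3],[0,0,0],[0,0,0]],"angular":[[0,-0.1,0.04],[0,-0.07,0],[0,0,0],[0,0,0],[0,0,0],[0,0,0],[0,0,0]]}' 1
```

```text
time: 20.5
tool_pos: [556.8, -25.3, 80.7]
tcp_rot: [-3.141, 0.002, 1.662]
contact_force: [-0.8, 0.5, -2.1]
grip_width: 23.4
```

```bash
python3 -m jog '{"xyz":[[0.03,-0.06,-0.12],[0,0,0],[0,0,0]],"angular":[[0,0,-0.03],[0,0,0],[0,0,0]]}' 1
python3 - <<'E'
from h import *
for n in ("scene","side"): cv2.imwrite(f"pics/{n}5.png",cv2.cvtColor(capture(n),cv2.COLOR_RGB2BGR))
crop("pics/side5.png","pics/s7.png",330,190,110,110,6)
crop("pics/scene5.png","pics/c7.png",260,150,90,70,8)
print(bot.get_obs()['tool_pos'])
E
```

```text
time: 20.8
tool_pos: [557.8, -26.8, 79.0]
tcp_rot: [3.141, 0.002, 1.658]
contact_force: [0.0, -0.8, -0.6]
grip_width: 24.0
[557.75189487 -26.72045265  79.00943422]
```

View pics/s7.png

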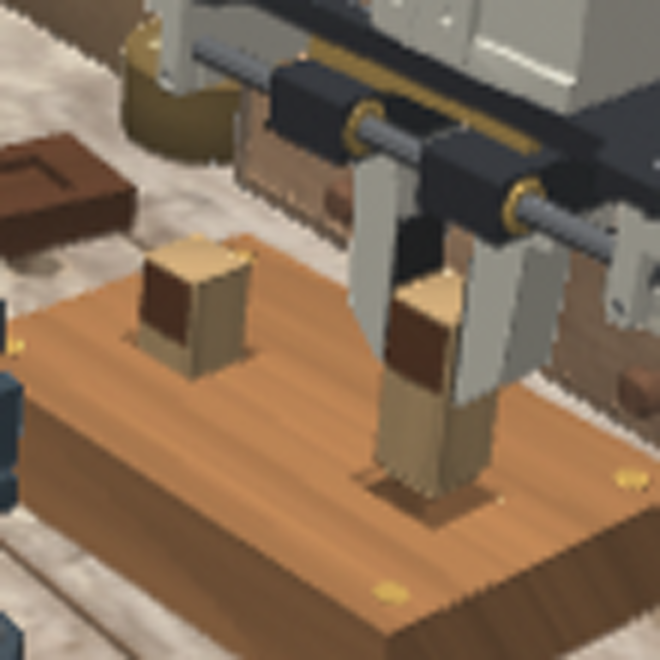

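View pics/c7.png

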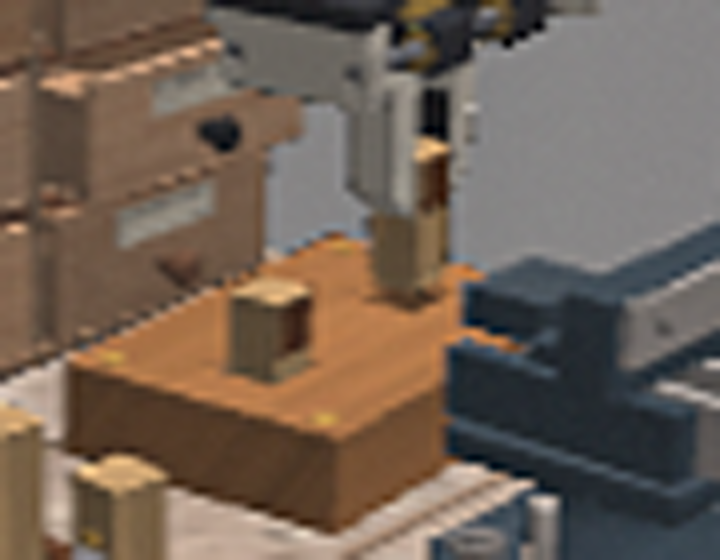

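Run:
```python
from h import *
f=lambda U:unc(U,330,190,6)
R=np.array([[np.cos(np.radians(5.05)),np.sin(np.radians(5.05))],[-np.sin(np.radians(5.05)),np.cos(np.radians(5.05))]])
H=np.array([onz("side",f(p),40)[:2] for p in [(354,478),(434,528),(503,498)]])@R.T
D=np.array([onz("side",f(p),44.3)[:2] for p in [(376,460),(433,498),(492,465)]])@R.T
T=np.array([onz("side",f(p),72)[:2] for p in [(140,258),(193,285),(250,264),(195,238)]])@R.T
print(H.round(1),D.round(1),T.round(1),sep="\n"); print("hole c",(H[0]+H[2])/2,"dog c",(D[0]+D[2])/2,"set",T.mean(0))
```

```text
[[538.1 -61.7]
 [537.9 -93.3]
 [565.8 -94.1]]
[[545.3 -63.1]
 [543.9 -86.7]
 [571.1 -84.5]]
[[536.   31.5]
 [537.7   9.5]
 [561.3   9.1]
 [559.   31.3]]
hole c [551.97779381 -77.90277844] dog c [558.17610482 -73.80305234] set [548.51834283  20.34582148]
```

Run:
```python
from h import *
o=bot.get_obs(); 
def box(cx,cy,z0,z1,yaw,h=12):
    c,s=np.cos(yaw),np.sin(yaw)
    return [(cx+c*a-s*b,cy+s*a+c*b,z) for z in(z0,z1) for a,b in((-h,-h),(h,-h),(h,h),(-h,h))]
y=np.radians(5.05)
def draw(src,n,out,x0,y0,w,hh,f):
    a=cv2.imread(src); a=cv2.resize(a[y0:y0+hh,x0:x0+w],None,fx=f,fy=f,interpolation=cv2.INTER_CUBIC)
    for b,col in((box(557.8,-26.7,44.3,104.3,y),(0,255,0)),(box(548.3,72.9,40,72,y),(255,0,0))):
        P=(proj(n,b)-[x0,y0]+.5)*f-.5; P=P.round().astype(int)
        for i in range(4):
            for u,v in((i,(i+1)%4),(4+i,4+(i+1)%4),(i,4+i)): cv2.line(a,tuple(map(int,P[u])),tuple(map(int,P[v])),col,1)
    hc=np.array([559.9,-26.3]);c,s=np.cos(y),np.sin(y)
    Q=np.array([(hc[0]+c*p-s*q,hc[1]+s*p+c*q,40) for p,q in((-17.6,-16.75),(17.6,-16.75),(17.6,16.75),(-17.6,16.75))])
    P=((proj(n,Q)-[x0,y0]+.5)*f-.5).round().astype(int); cv2.polylines(a,[P.reshape(-1,1,2).astype(np.int32)],True,(0,0,255),1)
    cv2.imwrite(out,a)
draw("pics/side5.png","side","pics/o1.png",340,215,90,75,8)
draw("pics/scene5.png","scene","pics/o2.png",280,160,50,45,12)
```

```text
(no output)
```

View pics/o1.png

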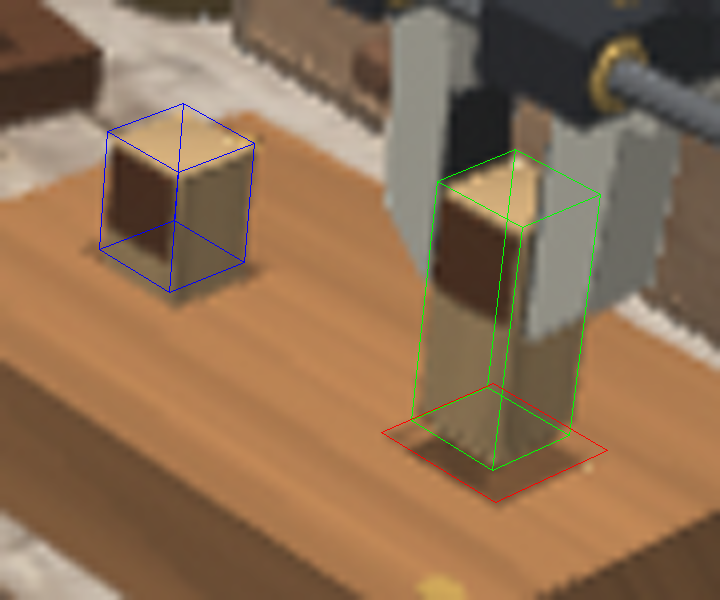

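View pics/o2.png

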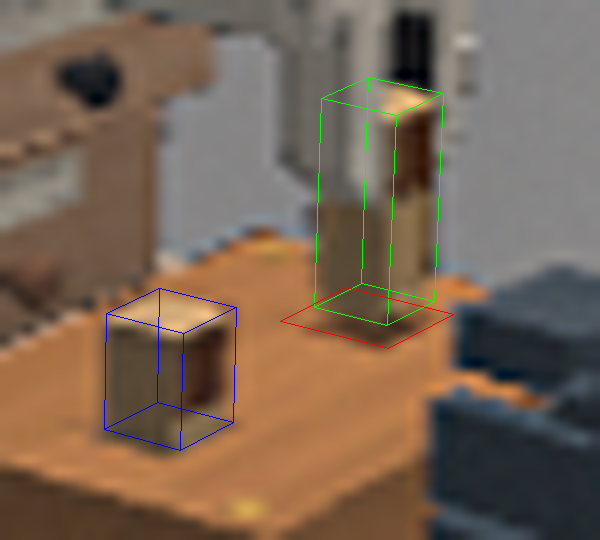

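Overlay of the predicted dog (green), the set dog (blue) and the hole mouth (red) agrees with both views to within about 1 px. Easing down in small steps while watching the force.

```bash
python3 -m jog '{"xyz":[[-0.01,0.01,-0.2],[0,0,-0.2],[0,0,-0.1],[0,0,0]],"angular":[[0,0,0],[0,0,0],[0,0,0],[0,0,0]]}' 1
```

```text
time: 21.3
tool_pos: [557.5, -26.5, 68.4]
tcp_rot: [3.14, 0.002, 1.658]
contact_force: [0.7, -0.3, -1.4]
grip_width: 23.8
```

```bash
python3 -m jog '{"xyz":[[0,0,-0.15],[0,0,-0.15],[0,0,0]],"angular":[[0,0,0],[0,0,0],[0,0,0]]}' 1
```

```text
time: 21.6
tool_pos: [557.5, -26.4, 61.8]
tcp_rot: [3.141, 0.002, 1.658]
contact_force: [-0.0, -0.7, -1.9]
grip_width: 23.9
```

```bash
python3 -m jog '{"xyz":[[0,0,-0.12],[0,0,-0.12],[0,0,0]],"angular":[[0,0,0],[0,0,0],[0,0,0]]}' 1
```

```text
time: 21.9
tool_pos: [557.2, -26.5, 56.9]
tcp_rot: [3.141, 0.002, 1.658]
contact_force: [0.3, -0.8, -1.5]
grip_width: 24.1
```

```bash
python3 -m jog '{"xyz":[[0,0,-0.12],[0,0,-0.1],[0,0,0]],"angular":[[0,0,0],[0,0,0],[0,0,0]]}' 1
```

```text
time: 22.2
tool_pos: [557.2, -26.8, 53.8]
tcp_rot: [3.14, 0.003, 1.658]
contact_force: [-0.7, -0.1, -3.3]
grip_width: 23.8
```

```bash
python3 -m jog '{"xyz":[[0,0,-0.12],[0,0,-0.1],[0,0,0]],"angular":[[0,0,0],[0,0,0],[0,0,0]]}' 1
```

```text
time: 22.5
tool_pos: [557.2, -26.9, 50.4]
tcp_rot: [3.14, 0.003, 1.659]
contact_force: [-0.9, -1.2, -2.6]
grip_width: 23.9
```

Run:
```python
from h import *
for n in ("scene","side"): cv2.imwrite(f"pics/{n}6.png",cv2.cvtColor(capture(n),cv2.COLOR_RGB2BGR))
crop("pics/side6.png","pics/s8.png",335,205,100,85,7)
crop("pics/scene6.png","pics/c8.png",270,160,70,50,9)
```

```text
(no output)
```

View pics/s8.png

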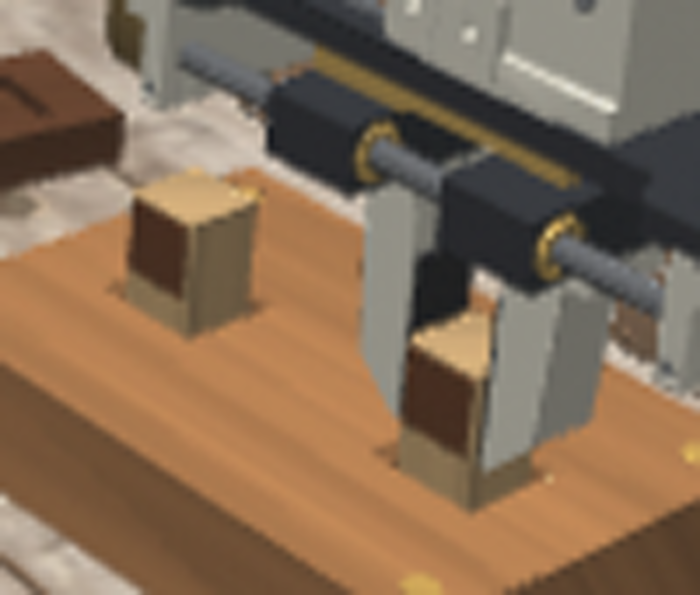

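View pics/c8.png

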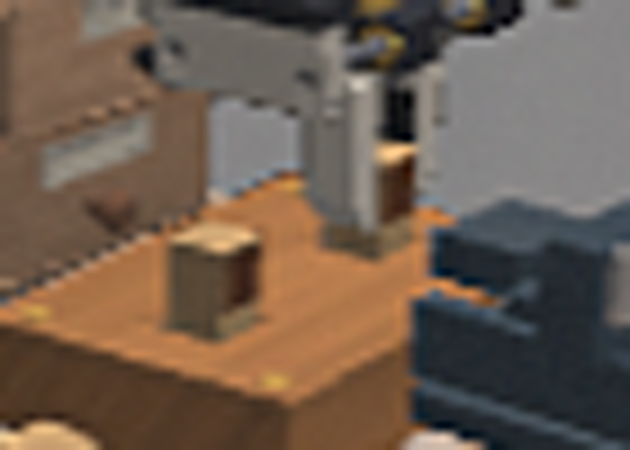

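```bash
python3 -m jog '{"xyz":[[0,0,-0.12],[0,0,-0.06],[0,0,0],[0,0,0]],"angular":[[0,0,0],[0,0,0],[0,0,0],[0,0,0]]}' 1
```

```text
time: 23.0
tool_pos: [557.2, -27.0, 47.8]
tcp_rot: [3.14, 0.003, 1.659]
contact_force: [-1.3, 0.4, 3.1]
grip_width: 23.9
```

```bash
python3 -m jog '{"xyz":[[0,0,-0.08],[0,0,0],[0,0,0]],"angular":[[0,0,0],[0,0,0],[0,0,0]]}' 1
```

```text
time: 23.3
tool_pos: [557.2, -27.0, 46.6]
tcp_rot: [3.14, 0.003, 1.659]
contact_force: [-2.9, -0.3, 3.4]
grip_width: 23.9
```

```bash
python3 -m jog '{"xyz":[[0,0,0],[0,0,0],[0,0,0]],"angular":[[0,0,0],[0,0,0],[0,0,0]]}' 0
python3 -m jog '{"xyz":[[0,0,0.4],[0,0,0.9],[0,0,1],[0,0,1],[0,0,1],[0,0,0.6]],"angular":[[0,0,0],[0,0,0],[0,0,0],[0,0,0],[0,0,0],[0,0,0]]}'
python3 - <<'E'
from h import *
np.save("wc.npy",np.array([np.r_[cam("wrist")[1],cam("wrist")[2]]]))
for n in ("scene","side"): cv2.imwrite(f"pics/{n}7.png",cv2.cvtColor(capture(n),cv2.COLOR_RGB2BGR))
crop("pics/side7.png","pics/s9.png",335,205,100,85,7)
crop("pics/scene7.png","pics/c9.png",270,160,70,50,9)
E
```

```text
time: 23.6
tool_pos: [558.3, -27.0, 46.3]
tcp_rot: [3.138, 0.004, 1.659]
contact_force: [-0.2, -0.2, 0.1]
grip_width: 42.6
time: 24.2
tool_pos: [557.5, -26.6, 148.3]
tcp_rot: [3.14, 0.003, 1.659]
contact_force: [1.1, 0.6, -1.0]
grip_width: 45.8
```

View pics/s9.png

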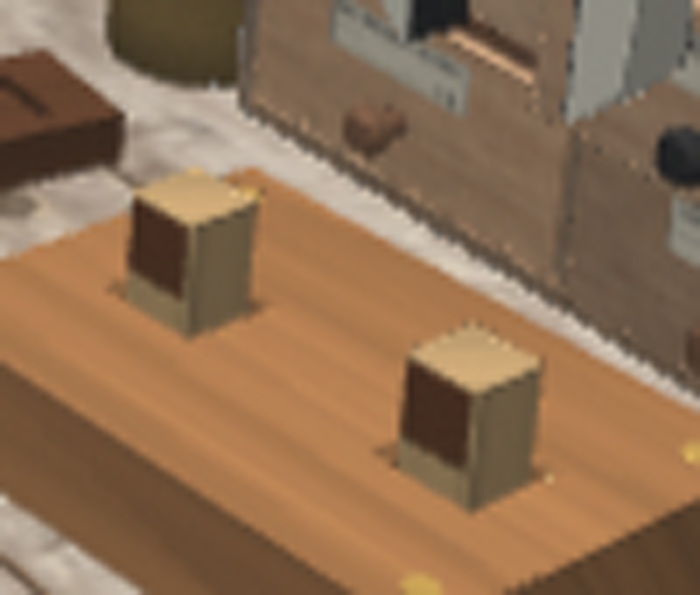

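View pics/c9.png

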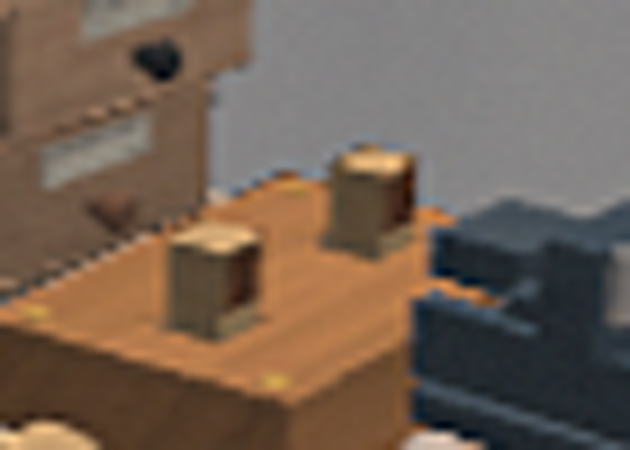

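Run:
```python
from h import *
from scipy.optimize import minimize_scalar
crop("pics/side7.png","pics/sA.png",340,220,40,40,14)
crop("pics/side7.png","pics/sB.png",382,240,40,42,14)
```

```text
(no output)
```

View pics/sA.png

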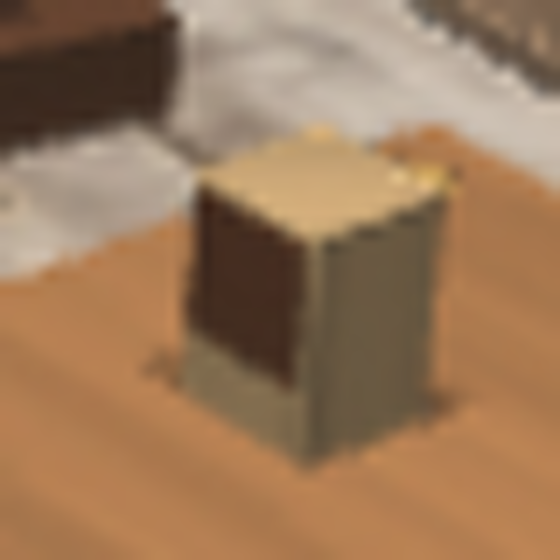

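View pics/sB.png

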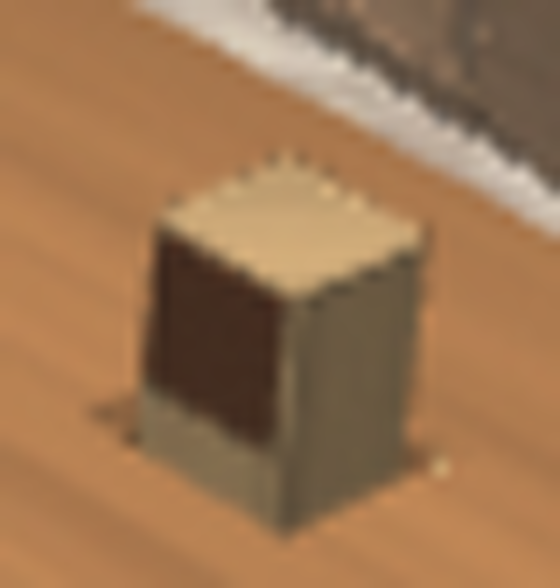

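Run:
```python
from h import *
# relative: board-z plane bottom then solve top height
def hgt(n,bot_,top,zb=40):
    B=onz(n,bot_,zb)
    zs=np.arange(60,90,.1); P=proj(n,[(B[0],B[1],z) for z in zs]); e=np.abs(P[:,1]-top[1]); return B[:2].round(1),zs[e.argmin()],P[e.argmin()].round(2),np.array(top).round(2)
A=lambda U:unc(U,340,220,14); Bf=lambda U:unc(U,382,240,14)
print(hgt("side",A((310,467)),A((319,242))))
print(hgt("side",Bf((287,537)),Bf((294,300))))
def top(f,p,z):
    P=np.array([onz("side",f(q),z)[:2] for q in p]); return P.mean(0), [np.linalg.norm(P[i]-P[(i+1)%4]).round(1) for i in range(4)]
for z in (72,): print(top(A,[(200,185),(319,242),(443,190),(322,130)],z))
for z in (72,73,74,75): print(z,top(Bf,[(160,222),(294,300),(425,240),(285,158)],z))
```

```text
(array([535. ,  53.6]), np.float64(74.0000000000002), array([362.96, 236.83]), array([362.32, 236.82]))
(array([543.5, -46.4]), np.float64(73.8000000000002), array([404.11, 260.98]), array([402.54, 260.96]))
(array([545.95580615,  68.88254565]), [np.float64(20.6), np.float64(23.2), np.float64(21.6), np.float64(24.0)])
72 (array([554.20072107, -30.45981123]), [np.float64(22.0), np.float64(23.4), np.float64(23.4), np.float64(24.1)])
73 (array([552.98895648, -31.65416294]), [np.float64(21.9), np.float64(23.4), np.float64(23.4), np.float64(24.0)])
74 (array([551.7771919 , -32.84851465]), [np.float64(21.9), np.float64(23.3), np.float64(23.3), np.float64(24.0)])
75 (array([550.56542731, -34.04286636]), [np.float64(21.8), np.float64(23.3), np.float64(23.3), np.float64(23.9)])
```

The dog stays up after release. Side-view tops agree: at z=72 it lies 100 mm along the board from the set dog, to within 0.6 mm. To confirm the level, I'll touch both tops gently with the closed fingertips.

```bash
python3 -m jog '{"xyz":[[0,0,-0.6],[0,0,-0.9],[0,0,-0.8],[0,0,-0.5],[0,0,-0.2],[0,0,0]],"angular":[[0,0,0],[0,0,0],[0,0,0],[0,0,0],[0,0,0],[0,0,0]]}' 1
```

```text
time: 24.9
tool_pos: [555.1, -26.2, 80.3]
tcp_rot: [-3.139, 0.001, 1.659]
contact_force: [0.1, -0.0, 0.1]
grip_width: 3.3
```

```bash
python3 -m jog '{"xyz":[[0.05,0,-0.15],[0.03,0,-0.1],[0,0,-0.03]],"angular":[[0,0,0],[0,0,0],[0,0,0]]}' 1
python3 -m jog '{"xyz":[[0,0,-0.06],[0,0,-0.03]],"angular":[[0,0,0],[0,0,0]]}' 1
python3 -m jog '{"xyz":[[0,0,-0.03]],"angular":[[0,0,0]]}' 1
```

```text
time: 25.2
tool_pos: [557.5, -26.3, 75.0]
tcp_rot: [-3.141, 0.002, 1.659]
contact_force: [-0.2, -0.5, -0.0]
grip_width: 0.6
time: 25.4
tool_pos: [558.0, -26.4, 73.7]
tcp_rot: [3.141, 0.002, 1.659]
contact_force: [0.7, 0.2, -0.0]
grip_width: 0.7
time: 25.5
tool_pos: [558.2, -26.4, 73.3]
tcp_rot: [3.141, 0.002, 1.659]
contact_force: [0.5, -0.4, 0.7]
grip_width: 0.5
```

```bash
python3 -m jog '{"xyz":[[0,0,-0.03]],"angular":[[0,0,0]]}' 1
python3 -m jog '{"xyz":[[0,0,-0.03]],"angular":[[0,0,0]]}' 1
python3 -m jog '{"xyz":[[0,0,-0.03]],"angular":[[0,0,0]]}' 1
```

```text
time: 25.6
tool_pos: [558.2, -26.4, 72.8]
tcp_rot: [3.14, 0.003, 1.659]
contact_force: [0.4, -0.8, -0.1]
grip_width: 0.6
time: 25.7
tool_pos: [558.3, -26.4, 72.3]
tcp_rot: [3.14, 0.003, 1.659]
contact_force: [0.7, 0.8, -1.2]
grip_width: 0.2
time: 25.8
tool_pos: [558.4, -26.4, 72.1]
tcp_rot: [3.14, 0.003, 1.659]
contact_force: [-2.7, 0.2, 7.8]
grip_width: 0.4
```

Contact is at z≈72.2. Now the set dog.

```bash
python3 -m jog '{"xyz":[[0,0,0.6],[-0.1,0.5,0.1],[-0.1,0.8,0],[-0.1,0.9,0],[-0.05,0.9,0],[-0.05,0.7,0],[0,0.4,0],[0,0,0]],"angular":[[0,0,0],[0,0,0],[0,0,0],[0,0,0],[0,0,0],[0,0,0],[0,0,0],[0,0,0]]}' 1
```

```text
time: 26.6
tool_pos: [548.7, 66.1, 87.8]
tcp_rot: [3.139, 0.002, 1.66]
contact_force: [0.4, -0.2, -0.3]
grip_width: 0.3
```

```bash
python3 -m jog '{"xyz":[[0,0.2,-0.4],[0,0.1,-0.2],[0,0,-0.05],[0,0,0]],"angular":[[0,0,0],[0,0,0],[0,0,0],[0,0,0]]}' 1
python3 -m jog '{"xyz":[[0,0,-0.03]],"angular":[[0,0,0]]}' 1
```

```text
time: 27.0
tool_pos: [548.5, 71.7, 73.0]
tcp_rot: [3.14, 0.002, 1.659]
contact_force: [-0.1, 0.2, -1.3]
grip_width: 0.6
time: 27.1
tool_pos: [548.6, 71.3, 72.3]
tcp_rot: [3.14, 0.002, 1.658]
contact_force: [-0.3, 0.8, 2.1]
grip_width: 0.4
```

```bash
python3 -m jog '{"xyz":[[0,0,-0.03]],"angular":[[0,0,0]]}' 1
```

```text
time: 27.2
tool_pos: [548.7, 71.2, 72.2]
tcp_rot: [3.14, 0.002, 1.658]
contact_force: [-3.1, 2.4, 10.1]
grip_width: 0.0
```

Contact on the set dog's top is at z≈72.2 too, so the two are level to about 0.2 mm. Now the tired dogs: first the middle one, viewing the tray on the way.

```bash
python3 -m jog '{"xyz":[[0,0,0.7],[0,0.3,1],[0,0.9,1],[-0.1,1,1],[-0.1,1,0.6],[-0.1,1,0.5],[-0.1,1,0],[-0.1,1,0],[0,1,0],[0,0,0]],"angular":[[0,0,0],[0,0,0],[0,0,0],[0,0,-0.6],[0,0,-0.5],[0,0,-0.5],[0,0,0],[0,0,0],[0,0,0],[0,0,0]]}' 0
python3 - <<'E'
from h import *
o=bot.get_obs();print(o['tool_pos'],o['tcp_rot'])
np.save("wc.npy",np.array([np.r_[cam("wrist")[1],cam("wrist")[2]]]))
cv2.imwrite("pics/wrist8.png",cv2.cvtColor(capture("wrist"),cv2.COLOR_RGB2BGR))
E
```

```text
time: 28.2
tool_pos: [538.9, 217.1, 174.0]
tcp_rot: [3.137, -0.0, 1.476]
contact_force: [0.8, -0.7, -0.0]
grip_width: 45.8
[538.92096741 217.12258082 174.02047331] [ 3.13659477e+00 -4.97778682e-04  1.47616963e+00]
```

View pics/wrist8.png

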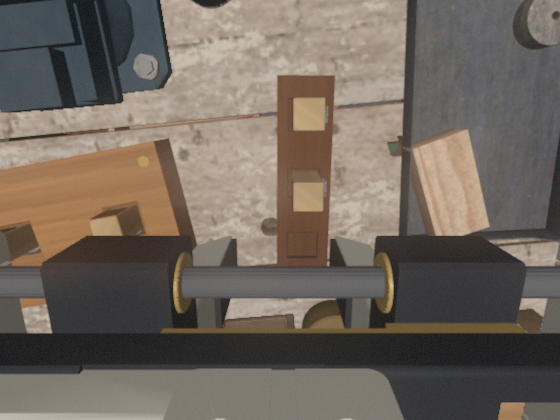

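Run:
```python
from h import *
W=np.load("wc.npy")[0]; c=(cam("wrist")[0],W[:3],W[3:])
g=lambda p,z:onz(0,p,z,c)[:2].round(1)
print("mid",np.mean([g(p,72) for p in [(293,182),(323,182),(322,211),(292,211)]],0))
print("near",np.mean([g(p,72) for p in [(294,98),(325,98),(325,130),(293,130)]],0))
print("tray -x rim",g((410,0),24),g((400,232),24)," +y corner?",g((553,230),24))
print("plug",g((545,20),30)," offcut corners",[g(p,30).tolist() for p in [(412,146),(463,129),(488,227),(430,240)]])
```

```text
mid [535.025 236.375]
near [472.975 242.275]
tray -x rim [392.2 333.1] [589.5 324.1]  +y corner? [601.1 469.1]
plug [418.1 438.5]  offcut corners [[508.4, 332.9], [497.9, 376.8], [589.9, 403.7], [597.8, 350.1]]
```

```bash
python3 -m jog '{"xyz":[[-0.1,0.6,-0.3],[-0.1,0.3,-0.9],[0,0,-1],[0,0,-1],[0,0,-1],[0,0,-0.9],[0,0,0],[0,0,0]],"angular":[[0,0,0.1],[0,0,0],[0,0,0],[0,0,0],[0,0,0],[0,0,0],[0,0,0],[0,0,0]]}' 0
```

```text
time: 29.05
tool_pos: [534.4, 231.4, 66.6]
tcp_rot: [3.137, 0.001, 1.483]
contact_force: [0.3, -0.9, -0.0]
grip_width: 45.9
```

```bash
python3 -m jog '{"xyz":[[0.04,0.2,-0.3],[0,0.06,-0.4],[0,0,-0.25],[0,0,0],[0,0,0]],"angular":[[0,0,0],[0,0,0],[0,0,0],[0,0,0],[0,0,0]]}' 0
```

```text
time: 29.55
tool_pos: [536.8, 237.4, 48.6]
tcp_rot: [3.133, -0.0, 1.483]
contact_force: [0.1, 0.1, -0.2]
grip_width: 46.1
```

```bash
python3 -m jog '{"xyz":[[0,0,0],[0,0,0],[0,0,0],[0,0,0],[0,0,0.5],[0,0,0.9],[0,0,0.9],[0,0.3,0.4],[-0.1,0.8,0],[-0.1,0.9,0]],"angular":[[0,0,0],[0,0,0],[0,0,0],[0,0,0],[0,0,0],[0,0,0],[0,0,0],[0,0,0],[0,0,0],[0,0,0]]}' 1
python3 -m jog '{"xyz":[[-0.2,0.9,0],[-0.2,0.9,0],[-0.2,0.9,0],[-0.2,0.9,0],[-0.2,0.9,0],[-0.2,0.9,0],[-0.1,0.8,0],[0,0.5,0],[0,0.2,0],[0,0,0]],"angular":[[0,0,0],[0,0,0],[0,0,0],[0,0,0],[0,0,0],[0,0,0],[0,0,0],[0,0,0],[0,0,0],[0,0,0]]}' 1
```

```text
time: 30.55
tool_pos: [532.8, 277.9, 106.9]
tcp_rot: [3.133, -0.001, 1.479]
contact_force: [0.3, 0.3, -2.0]
grip_width: 23.9
time: 31.55
tool_pos: [498.2, 432.9, 100.1]
tcp_rot: [3.141, 0.002, 1.486]
contact_force: [-0.7, 0.4, -1.9]
grip_width: 23.6
```

```bash
python3 -m jog '{"xyz":[[0,0.2,-0.6],[0,0.05,-0.8],[0,0,-0.8],[0,0,-0.5],[0,0,-0.1],[0,0,0]],"angular":[[0,0,0],[0,0,0],[0,0,0],[0,0,0],[0,0,0],[0,0,0]]}' 1
```

```text
time: 32.15
tool_pos: [499.4, 435.0, 39.5]
tcp_rot: [-3.142, 0.003, 1.482]
contact_force: [0.2, 0.1, -0.9]
grip_width: 24.1
```

Foot about 1 mm above the tray floor; releasing and rising, then on to the near dog at (472.7,242.5).

```bash
python3 -m jog '{"xyz":[[0,0,-0.04],[0,0,0]],"angular":[[0,0,0],[0,0,0]]}' 1
python3 -m jog '{"xyz":[[0,0,0],[0,0,0],[0,0,0.5],[0,0,0.9],[0,0,0.9],[0,-0.4,0.5],[-0.1,-0.9,0],[-0.1,-1,0],[-0.1,-1,0],[-0.1,-1,0]],"angular":[[0,0,0],[0,0,0],[0,0,0],[0,0,0],[0,0,0],[0,0,0],[0,0,0],[0,0,0],[0,0,0],[0,0,0]]}' 0
python3 -m jog '{"xyz":[[-0.2,-1,0],[-0.2,-1,0],[-0.2,-0.9,0],[-0.2,-0.6,0],[0,-0.3,0],[0,0,0],[0,0,0]],"angular":[[0,0,0],[0,0,0],[0,0,0],[0,0,0],[0,0,0],[0,0,0],[0,0,0]]}' 0
```

```text
time: 32.35
tool_pos: [500.0, 435.0, 39.7]
tcp_rot: [3.141, 0.002, 1.481]
contact_force: [-0.2, 0.1, -0.8]
grip_width: 23.8
time: 33.35
tool_pos: [493.3, 348.1, 105.3]
tcp_rot: [3.132, -0.004, 1.485]
contact_force: [0.6, -0.6, 0.2]
grip_width: 45.9
time: 34.05
tool_pos: [476.8, 264.4, 109.2]
tcp_rot: [3.128, -0.005, 1.481]
contact_force: [0.5, 0.7, 0.7]
grip_width: 46.3
```

```bash
python3 -m jog '{"xyz":[[-0.1,-0.6,0],[-0.1,-0.4,0],[0,-0.1,-0.3],[0,0,-0.7],[0,0,0],[0,0,0]],"angular":[[0,0.1,0],[0,0,0.05],[0,0,0],[0,0,0],[0,0,0],[0,0,0]]}' 0
```

```text
time: 34.65
tool_pos: [472.8, 241.3, 88.0]
tcp_rot: [3.139, -0.004, 1.488]
contact_force: [0.0, -0.2, -0.2]
grip_width: 45.8
```

```bash
python3 -m jog '{"xyz":[[0,0.06,-0.5],[0,0,-0.7],[0,0,-0.6],[0,0,-0.2],[0,0,0]],"angular":[[0,0,0],[0,0,0],[0,0,0],[0,0,0],[0,0,0]]}' 0
```

```text
time: 35.15
tool_pos: [473.3, 243.3, 46.0]
tcp_rot: [3.137, -0.005, 1.489]
contact_force: [-0.1, 0.5, 0.4]
grip_width: 46.0
```

```bash
python3 -m jog '{"xyz":[[0,0,0],[0,0,0],[0,0,0],[0,0,0],[0,0,0.5],[0,0,0.9],[0,0,0.9],[0,0.3,0.4],[-0.1,0.8,0],[-0.2,0.9,0]],"angular":[[0,0,0],[0,0,0],[0,0,0],[0,0,0],[0,0,0],[0,0,0],[0,0,0],[0,0,0],[0,0,0],[0,0,0]]}' 1
python3 -m jog '{"xyz":[[-0.3,0.9,0],[-0.3,0.9,0],[-0.3,0.8,0],[-0.1,0.4,0],[0,0.1,0],[0,0,0]],"angular":[[0,0,0],[0,0,0],[0,0,0],[0,0,0],[0,0,0],[0,0,0]]}' 1
```

```text
time: 36.15
tool_pos: [468.3, 283.5, 106.2]
tcp_rot: [3.134, -0.006, 1.486]
contact_force: [-1.0, -0.4, -1.5]
grip_width: 24.1
time: 36.75
tool_pos: [446.7, 351.2, 107.5]
tcp_rot: [3.133, -0.007, 1.488]
contact_force: [0.2, 0.7, -1.8]
grip_width: 23.8
```

```bash
python3 -m jog '{"xyz":[[-0.1,0.5,0],[-0.05,0.2,-0.5],[0,0,-0.8],[0,0,-0.9],[0,0,-0.8],[0,0,-0.3],[0,0,0]],"angular":[[0,0.08,0],[0,0,0],[0,0,0],[0,0,0],[0,0,0],[0,0,0],[0,0,0]]}' 1
```

```text
time: 37.45
tool_pos: [444.4, 364.6, 36.7]
tcp_rot: [-3.14, -0.006, 1.484]
contact_force: [-0.4, 1.0, -0.1]
grip_width: 24.1
```

```bash
python3 -m jog '{"xyz":[[0,0,0],[0,0,0],[0,0,0],[0,0,0.5],[0,0,0.9],[0,0,1],[0,0,1],[0,0,1],[0,0,1],[0,0,0]],"angular":[[0,0,0],[0,0,0],[0,0,0],[0,0,0],[0,0,0],[0,0,0],[0,0,0],[0,0,0],[0,0,0],[0,0,0]]}' 0
python3 - <<'E'
from h import *
for n in ("wrist","scene","side"): cv2.imwrite(f"pics/{n}9.png",cv2.cvtColor(capture(n),cv2.COLOR_RGB2BGR))
crop("pics/side9.png","pics/sF.png",150,160,300,150,2.6)
crop("pics/scene9.png","pics/cF.png",150,150,260,160,3)
E
```

```text
time: 38.45
tool_pos: [446.8, 366.0, 158.3]
tcp_rot: [3.133, -0.013, 1.484]
contact_force: [-0.0, 0.1, -0.1]
grip_width: 45.4
```

View pics/sF.png

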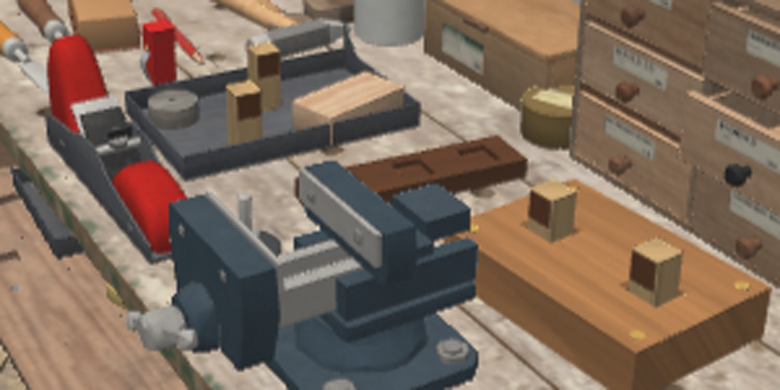

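View pics/cF.png

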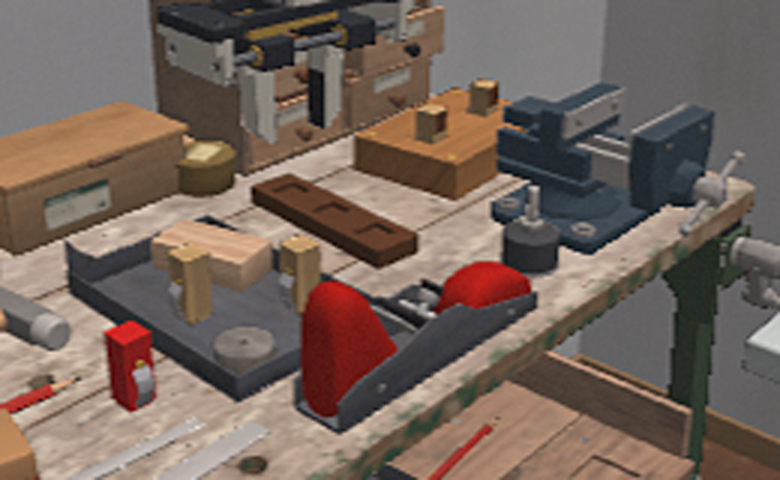

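Both tired dogs stand in the tray, at (187,280) and (300,272) in the scene crop. The rack is empty, the sound dog stands beside the set dog at the same height, and the plane and hole saw are unmoved. The gripper is clear of everything.

```bash
python3 -c "
from plant import bot
print(bot.close_job())"
```

```text
the job is handed in; nothing more can be done
None
```

The job is done and handed in at about 38.6 s of the 61 s. The sound dog stands in the empty hole level with the set dog, and the two tired dogs are in the scrap tray.

- **Finding the sound dog:** I pinched all three across the leaf in the rack, each with the fixed 30 N grip. Widths were 23.9 mm (near), 23.8 mm (middle) and 25.7 mm (far), so the far dog is sound.
- **Fitting it:** I stood it briefly on the bench to turn the grip, because jaws along the board's x would have crowded the open drawer. It then went into the hole with its leaf towards the board's +x.
- **Level check:** It stayed up when released. Touching both tops with the closed fingertips (readings of about 8 and 10 N) gave contact at about z = 72.2 mm on each, level to about 0.2 mm.
- **Scrap tray:** The final side and scene pictures show both tired dogs standing in it, clear of the offcut and plug. The rack is empty, and the plane and hole saw look unmoved.

**What disagreed:**
- Side-camera positions differed from the wrist camera by up to about 4 mm. I relied on the wrist view and on overlays of the predicted positions.
- The force readings while pushing the dog in stayed under 4 N, below the stated 8 to 25 N. I only read them at the end of each move, so any peaks in between went unseen.

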